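# Divert the used test cassettes into the blue tray

### The job

Open the black case's lid by its orange handle until it rests on its stop, then push the chute's red lever (do not grip or force it) fully home to the side that sends parts to the blue tray. Then lift the white caddy out by its green bar, pour all three cassettes through the hopper so that they slide into the blue tray (none into the orange one, and do not touch the cassettes), and stand the empty caddy upright back in the open case. Leave the other things on the table alone.

Things in the scene. Friction and masses are not known exactly. Their poses are not given: they have to be found in the camera images.
- chute: Y-shaped sorting chute, fixed, clear plates, blue rim, about 145 (x) by 260 (y) mm. Origin: centre of its foot on the table. Exits face its own +y and -y; the red lever is on its -x side. From a ridge along its x axis, 120 mm up, a ramp falls 30 degrees to each exit and ends 130 mm out. The clear plates, 222 mm high, stand at x = +-68 mm
- hopper_mouth (a point): centre of the hopper's mouth on top of the chute, at rim height, 226 mm above the table; axes as the chute's. The mouth measures 130 mm along x and 174 mm along y and narrows to 100 mm along y 40 mm farther down
- flap (a joint): yellow flap in the chute, hinged at the ridge, 77 mm tall. 0 upright; positive leans flap and lever to the chute's +y, shuts the +y exit and sends parts out at -y; negative the reverse: the lever goes AWAY from the tray to be filled. Stops at +-0.65 rad, fully home is over 0.60. Stiff: 4 to 5 N at the knob, stays where left; over 45 N from the fingers is forcing it
- lever_knob (a point): centre of the lever's red knob: round bar 22 mm across, 46 mm long along the chute's x, 111 mm out from the chute's centre to its -x, 115 mm above the hinge line (235 mm above the table when upright); swings with the flap about the hinge line (chute's x axis, 120 mm up). Push it sideways with shut fingers from above; do not grip it
- blue_tray: blue open tray at one exit of the chute, fixed, 150 x 150 x 40 mm, walls 4 mm; origin: centre of its underside on the table, 196 mm from the chute's centre along the chute's +y or -y (it and the orange tray change places)
- orange_tray: orange open tray at the other exit, same size, fixed; must get nothing
- case: black hard case, fixed, 150 mm (own x) by 190 mm (own y) by 100 mm high, walls and floor 6 mm; origin: centre of its underside on the table. Lid hinge along its +x rim, lid handle at its -x side. The caddy stands inside on its floor
- lid (a joint): lid of the case: 0 shut, grows as it opens (its -x edge rises and goes over towards the case's +x); rests on its stop at 1.75 rad; below about 1.5 rad it falls shut, beyond 1.6 it falls open onto the stop. Mass 0.3 kg
- lid_hinge (a point): middle of the lid's hinge line at the case's +x rim, 75 mm from the case's centre, 100 mm above the table; turns with the lid
- lid_handle (a point): middle of the orange lid handle: round bar 12 mm across, 100 mm long along the case's y, 45 mm out from the lid's edge, 195 mm from the hinge line, 106 mm above the table when shut. Pinched from above across the case's x, it can turn between the fingers as the lid swings
- caddy_grip (a point): centre of the caddy's green grip bar (14 x 14 mm, 100 mm along the caddy's x, 92 mm free), 75 mm above its underside, over its middle. White caddy 100 (x) by 130 (y) mm, floor 4 mm, walls 32 mm high, OPEN at its -y end (mouth); about 0.2 kg. Stands in the case with axes along the case's, underside 6 mm above the table, free play about 19 mm in x, 24 in y each way
- cassette1: white test cassette 24 x 70 x 10 mm, 30 g, slippery (friction about 0.2; slides from the caddy when it is tipped beyond some 20 degrees), starts flat in the caddy, its 70 mm length (own y) along the caddy's y; origin: centre of its underside
- cassette2: white test cassette 24 x 70 x 10 mm, 30 g, slippery (friction about 0.2; slides from the caddy when it is tipped beyond some 20 degrees), starts flat in the caddy, its 70 mm length (own y) along the caddy's y; origin: centre of its underside
- cassette3: white test cassette 24 x 70 x 10 mm, 30 g, slippery (friction about 0.2; slides from the caddy when it is tipped beyond some 20 degrees), starts flat in the caddy, its 70 mm length (own y) along the caddy's y; origin: centre of its underside
- water_bottle: clear water bottle, 62 mm across, 200 mm tall, bystander, origin at centre of its underside, to be left alone
- beaker: open glass, 66 mm across, 85 mm tall, bystander, origin at centre of its underside, to be left alone
- pocket_meter: grey pocket meter lying flat, 130 x 65 x 22 mm, bystander, origin at centre of its underside, to be left alone

How it is judged:
By the outcome, as a careful person would: the job done as asked, in the order asked, and still so for the second after the job is handed in, with the robot touching nothing.
It also fails if it takes over 70 s, if anything falls off the work surface, if the arm or the gripper's body presses on something with over 40 N, if the wrist force passes 120 N, or if a joint passes its speed limit or range.

### The arm

A 6-joint arm with a two-finger parallel gripper is mounted at the origin on the work surface. World frame = base frame: x ahead of the robot, y to its left, z up, the work surface at z = 0. Lengths are in mm, angles in degrees, forces in N, time in s.
With the tool pointing down it reaches from about 300 to 850 mm from the base axis. Payload 4.2 kg.
Tool frame: the origin (TCP) lies midway between the tips of the shut fingers; the grasp point (between the pads) lies 19 mm behind it; z points along the fingers, x is the direction in which the jaws open and shut, and the axes are right-handed (so a half turn about z gives the same grasp; the last joint's range is limited). The gripper opens to 91 mm and grips with 3 to 60 N. Pads are 32 mm wide; open, the fingers measure 118 mm over their backs; the gripper's body (76 mm by 178 mm) begins 60 mm behind the grasp point.
Start: joints at [-65.833, 18.312, 89.639, -0, 72.044, -1.146], TCP at [245.856, -519.806, 213.976] pointing down, gripper open.
Joint ranges: [-177.97, 177.97], [-48.28, 115.42], [12.27, 149.76], [-77.06, 257.06], [2.81, 150.46], [-146.56, 146.56]. Speed limits (degrees/s): [147.25, 147.25, 180, 180, 180, 180].

### API

Orientations are given as [roll, pitch, yaw] about the fixed x, y, z axes, in that order (R = Rz(yaw) Ry(pitch) Rx(roll)).
In Python, from workcell import env gives the robot as it stands. The module is installed in compiled form; this text tells all that it offers.
- The arm moves only by the tool drive_tool, never from a script. Its argument "series" is a list of rows, each a list of 3 entries, a list of its own where there are three numbers: the closure, from 0 (fully open) to 1 (shut), then the shift along the tool's x, y, z in mm, then the turn, a rotation vector about the tool's x, y, z in rad. In form: [[gripper, [dx, dy, dz], [rx, ry, rz]], ...]. A call has exactly 5 rows; each row is the pose to reach, as a shift and turn from the pose commanded when the call began, along the tool's axes at that moment; what a row does not reach only later rows make up. A row lasts 1/10 s, in which the tool goes at most 50 mm and 8.59 degrees, less where a joint would pass 70% of its speed; a pose out of reach is approached as far as the arm can. A call with a gripper value outside its range is refused whole. The fingers move at their own pace and stop on an object; "squeeze" is the grip in N (left out, the last holds). Time passes only in rows, so rows that repeat a pose let the fingers close, or fill a call up. It gives the time, the measured TCP pose, the force and the opening at its end, in the units of the state.
- env.state(): the state, without advancing time (a new reading comes with each control period).
- env.grab_frame(name): name is "side" or "top" or "wrist"; returns a dict with "image" (384x512x3 uint8, red, green, blue), "K" (3x3 intrinsics, pixels), "origin" and "orientation" of the camera in the world. Camera axes: x right, y down, z forward; pixel columns grow to the right and rows downward; lengths in mm; the calibration is good to about 2 mm. A picture is of the moment at which its call begins. There is no depth.
- env.job_done(): hands the job in, once; it reports no verdict.
The state is a dict: "time_s": time; "qpos": joint angles; "qvel": joint speeds; "effort": joint torques, N m; "ee_pos": TCP position; "ee_rot": TCP orientation; "force": force on the tool from outside, world axes, zero at the start; "torque": the same for the moment, N m; "gripper_width": finger opening in mm.
Only numpy, scipy, OpenCV 4.12 (cv2) and the standard library are available. Lean on these libraries where they do the work, as an engineer would, in place of code of your own. Each camera call takes 0.05 s, during which the arm holds its last target.

## Working session

There is one attempt and no reset: what is moved stays moved. The work goes in short steps, Python scripts to look and compute and a tool call to move; the robot and the scene stay as the last step left them, time stands still between calls to the robot, and variables do not carry over. Pictures are saved under pics/ and viewed, and the job is handed in when it is done.

Besides the shell and the picture viewer there is one more tool, called after "Call:" as a command line: name --argument value ..., lists and objects as JSON in quotes. drive_tool: Moves the arm, as the interface text tells. Its arguments: {"type":"object","properties":{"series":{"type":"array","items":{"type":"array"}},"squeeze":{"type":"number"}},"required":["series"]}

```bash
mkdir -p pics; cat > h.py <<'E'
import numpy as np, cv2
from workcell import env
def grab(n,fn):
    f=env.grab_frame(n); cv2.imwrite(f'pics/{fn}.png',cv2.cvtColor(f['image'],cv2.COLOR_RGB2BGR))
    import pickle; pickle.dump(f,open(f'pics/{fn}.pkl','wb')); return f
E
python3 - <<'E'
from h import *
for n in ['side','top','wrist']:
    f=grab(n,n+'0'); print(n,f['K'],f['origin'],f['orientation'])
print(env.state())
E
```

```text
side [[426.45176745   0.         260.08640971]
 [  0.         426.45176745 198.62479978]
 [  0.           0.           1.        ]] [152.06519713 847.12664067 725.49180265] [-120.62006674   -0.70023521 -154.52109056]
top [[358.70124187   0.         256.12372236]
 [  0.         358.70124187 188.67707135]
 [  0.           0.           1.        ]] [ 361.06941241   -8.96091432 1150.66439174] [-168.56271923   -0.37910453  -88.27947556]
wrist [[271.05754249   0.         257.27623314]
 [  0.         271.05754249 191.34063288]
 [  0.           0.           1.        ]] [ 313.46914511 -488.99359392  383.63224028] [ 1.64639891e+02  9.11175520e-02 -6.46543485e+01]
{'time_s': 0.15, 'qpos': array([-6.58327712e+01,  1.83429683e+01,  8.96885111e+01, -1.08062332e-03,
        7.20440788e+01, -1.14548133e+00]), 'qvel': array([-0.11802876, -0.11991189, -0.16971947, -0.08567003, -0.0414871 ,
        0.07374179]), 'effort': array([-6.85831164e-04, -4.12773800e+01, -2.32153666e+01,  7.27566169e-02,
        4.33229806e-02, -1.02832371e-04]), 'ee_pos': array([ 245.69526985, -519.4590447 ,  213.32847383]), 'ee_rot': array([-1.79999517e+02,  7.55636870e-02, -6.46869558e+01]), 'force': array([ 0.56798043, -0.32133778,  0.53669615]), 'torque': array([ 0.02351318,  0.01148184, -0.01007332]), 'gripper_width': 91.20366888174657}
```

View pics/side0.png

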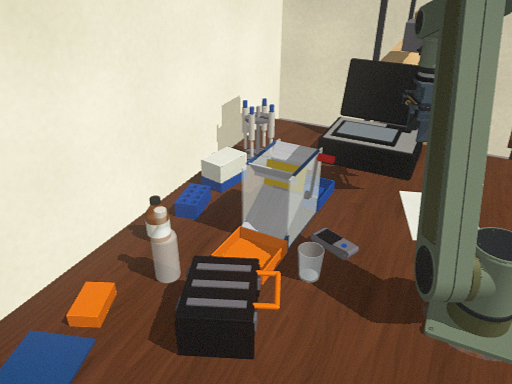

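View pics/top0.png

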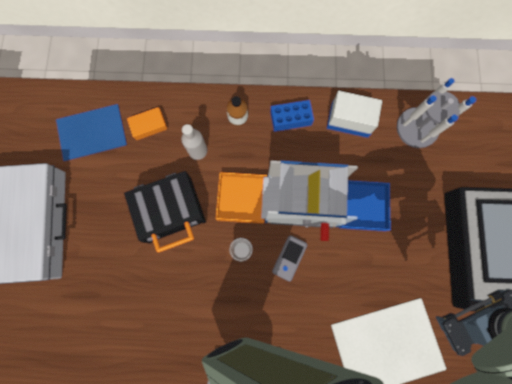

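View pics/wrist0.png

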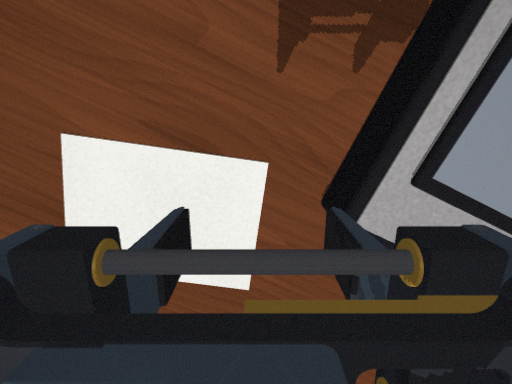

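```bash
cat >> h.py <<'E'
import pickle
from scipy.spatial.transform import Rotation as R
def load(fn): return pickle.load(open(f'pics/{fn}.pkl','rb'))
def ray(f,uv):
    Rc=R.from_euler('xyz',f['orientation'],degrees=True).as_matrix()
    d=Rc@np.linalg.inv(f['K'])@np.array([uv[0],uv[1],1.]); return np.array(f['origin'],float),d/np.linalg.norm(d)
def atz(f,uv,z):
    o,d=ray(f,uv); return o+d*(z-o[2])/d[2]
def tri(obs):
    A=np.zeros((3,3));b=np.zeros(3);L=[ray(f,uv) for f,uv in obs]
    for o,d in L:
        P=np.eye(3)-np.outer(d,d);A+=P;b+=P@o
    p=np.linalg.solve(A,b); return p,[float(np.linalg.norm((np.eye(3)-np.outer(d,d))@(p-o))) for o,d in L]
def proj(f,p):
    Rc=R.from_euler('xyz',f['orientation'],degrees=True).as_matrix()
    c=(np.atleast_2d(p)-np.array(f['origin']))@Rc; q=c@f['K'].T; return q[:,:2]/q[:,2:]
def zoom(fn,x0,y0,x1,y1,s,out):
    im=cv2.imread(f'pics/{fn}.png')[y0:y1,x0:x1]; cv2.imwrite(f'pics/{out}.png',cv2.resize(im,None,fx=s,fy=s,interpolation=cv2.INTER_CUBIC))
E
python3 - <<'E'
from h import *
zoom('top0',110,140,270,260,5,'z1')
zoom('top0',205,140,405,290,4,'z2')
zoom('side0',160,130,360,280,4,'z3')
zoom('side0',160,230,320,350,5,'z4')
E
```

```text
(no output)
```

View pics/z1.png

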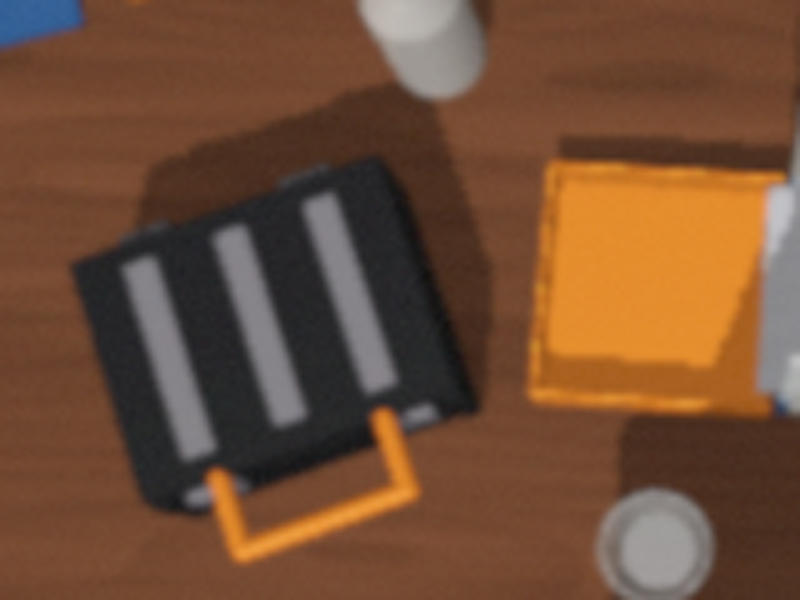

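View pics/z2.png

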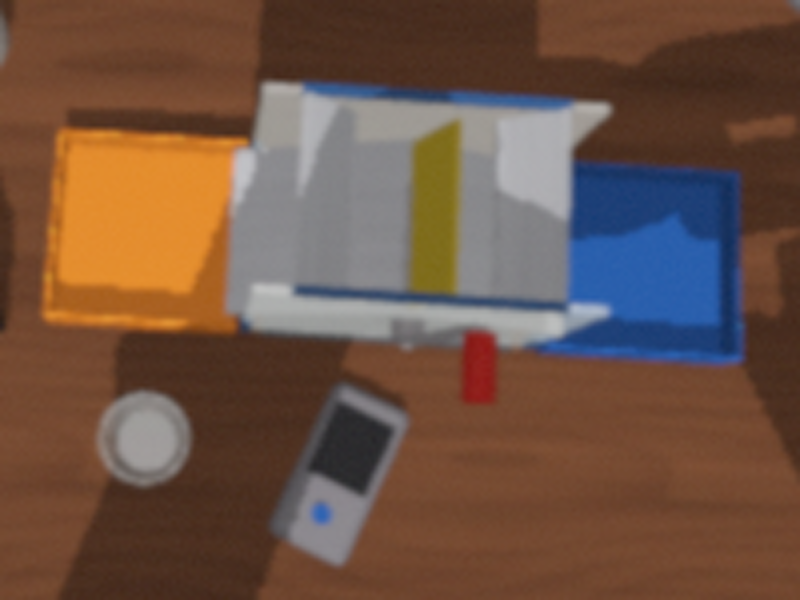

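View pics/z3.png

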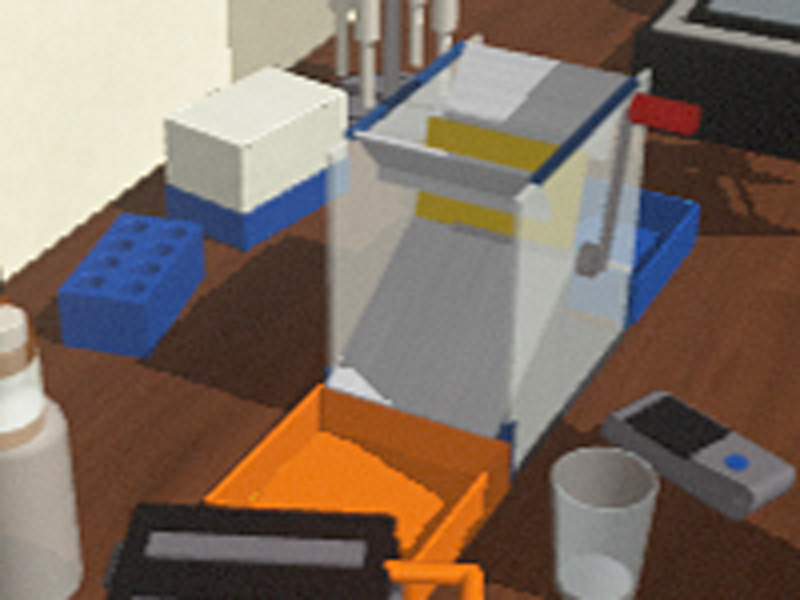

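View pics/z4.png

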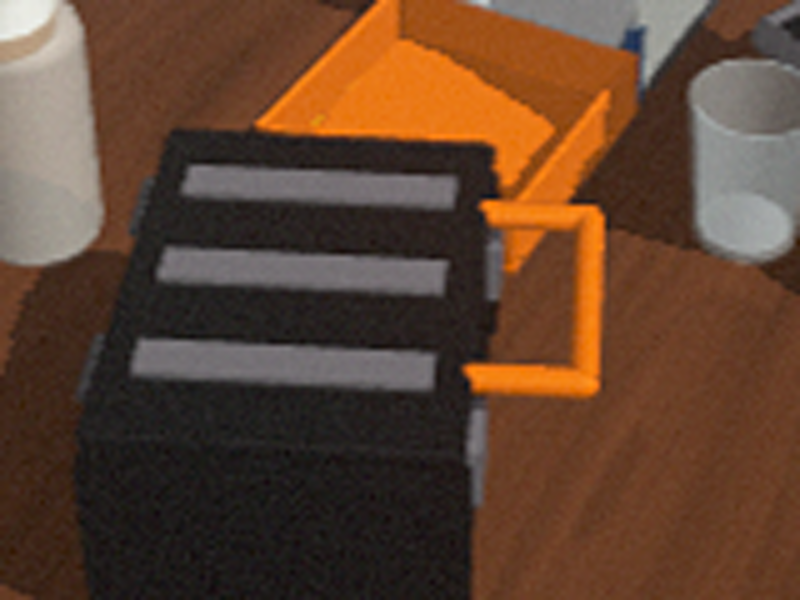

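```bash
python3 - <<'E'
from h import *
t=load('top0');s=load('side0')
def Z(x,y,x0,y0,k): return (x0+x/k,y0+y/k)
T1=lambda x,y:Z(x,y,110,140,5); T2=lambda x,y:Z(x,y,205,140,4); S3=lambda x,y:Z(x,y,160,130,4); S4=lambda x,y:Z(x,y,160,230,5)
P={}
for n,a,b in [('hL',T1(242,550),S4(592,385)),('hR',T1(410,490),S4(598,212)),
 ('rim++',T2(303,90),S3(360,133)),('rim+-',T2(572,103),S3(465,43)),('rim-+',T2(295,292),S3(535,180)),('rim--',T2(568,304),S3(637,82)),
 ('kin',T2(480,335),S3(637,108)),('kout',T2(479,402),S3(697,118)),
 ('case-R',T1(475,408),S4(495,148)),('case+R',T1(378,160),S4(175,132)),('case+L',T1(75,268),S4(82,435)),('case-L',T1(145,495),S4(470,450))]:
  p,r=tri([(t,a),(s,b)]); P[n]=p; print(n,p.round(1),np.round(r,1))
for c in [(60,130),(45,322),(741,172),(743,362)]: print('tray',atz(t,T2(*c),40).round(1))
print('bottle',atz(t,(196,150),20),atz(t,(188,130),200),'beaker',atz(t,T2(145,440),3))
print('meter',[atz(t,T2(*c),22).round(0) for c in [(342,383),(408,408),(345,565),(272,535)]])
E
```

```text
hL [382.6 265.  104.4] [2. 2.]
hR [420.  170.5 107.7] [1.4 1.4]
rim++ [618.2 -74.2 225.5] [3.6 3.6]
rim+- [ 617.8 -254.2  222.1] [1.6 1.6]
rim-+ [486.5 -70.3 221.6] [0.2 0.2]
rim-- [ 481.5 -249.6  219.8] [2.8 2.8]
kin [ 460.2 -189.8  228.3] [1. 1.]
kout [ 417.2 -188.4  230.5] [1. 1.]
case-R [476.7 139.5  99.1] [6.3 6.3]
case+R [617.1 203.3 105.8] [0.2 0.2]
case+L [546.1 377.7 106.1] [0.6 0.6]
case-L [410.7 321.5 108.9] [3.3 3.3]
tray [634.8 107.1  40. ]
tray [481.4 111.   40. ]
tray [ 617.7 -435.    40. ]
tray [ 467.  -429.9   40. ]
bottle [713.27993878 191.6713371   20.        ] [714.66389006 185.71986257 200.        ] beaker [394.64568003  31.3904251    3.        ]
meter [array([ 443., -122.,   22.]), array([ 425., -173.,   22.]), array([ 305., -125.,   22.]), array([325., -69.,  22.])]
```

```bash
python3 - <<'E'
from h import *
E=lambda a,b,c: R.from_euler('z',a,degrees=True)*R.from_euler('y',b,degrees=True)*R.from_euler('z',c,degrees=True)
C=R.from_euler('z',180,degrees=True)
q=[-65.8327,18.343,89.6885,-.001,72.044,-1.1455]
r=R.from_euler('z',q[0],degrees=True)*R.from_euler('y',q[1]+q[2],degrees=True)*E(q[3],q[4],q[5])*C
print(r.as_euler('xyz',degrees=True), env.state()['ee_rot'])
for yaw in (88.3,-91.7):
  for al in (0,30,50,60):
    for phi in (90,110):
      for j1 in (-20,-8):
        T=R.from_euler('z',-1.7,degrees=True)*R.from_euler('x',al,degrees=True)*R.from_euler('z',1.7+yaw,degrees=True)*R.from_euler('x',180,degrees=True)
        w=(R.from_euler('z',j1,degrees=True)*R.from_euler('y',phi,degrees=True)).inv()*T*C.inv()
        print(yaw,al,phi,j1,w.as_euler('ZYZ',degrees=True).round(0))
E
```

```text
[-1.79999441e+02  7.55039236e-02 -6.46868907e+01] [-1.79999517e+02  7.55636870e-02 -6.46869558e+01]
88.3 0 90 -20 [   0.   90. -108.]
88.3 0 90 -8 [  0.  90. -96.]
88.3 0 110 -20 [  -0.   70. -108.]
88.3 0 110 -8 [ -0.  70. -96.]
88.3 30 90 -20 [  29.   99. -106.]
88.3 30 90 -8 [ 30.  93. -95.]
88.3 30 110 -20 [  29.   81. -116.]
88.3 30 110 -8 [  31.   76. -106.]
88.3 50 90 -20 [  49.  104. -102.]
88.3 50 90 -8 [ 50.  95. -94.]
88.3 50 110 -20 [  47.   90. -117.]
88.3 50 110 -8 [  50.   82. -109.]
88.3 60 90 -20 [ 59. 106. -99.]
88.3 60 90 -8 [ 60.  95. -93.]
88.3 60 110 -20 [  56.   95. -116.]
88.3 60 110 -8 [  60.   85. -110.]
-91.7 0 90 -20 [-0. 90. 72.]
-91.7 0 90 -8 [ 0. 90. 84.]
-91.7 0 110 -20 [ 0. 70. 72.]
-91.7 0 110 -8 [-0. 70. 84.]
-91.7 30 90 -20 [29. 99. 74.]
-91.7 30 90 -8 [30. 93. 85.]
-91.7 30 110 -20 [29. 81. 64.]
-91.7 30 110 -8 [31. 76. 74.]
-91.7 50 90 -20 [ 49. 104.  78.]
-91.7 50 90 -8 [50. 95. 86.]
-91.7 50 110 -20 [47. 90. 63.]
-91.7 50 110 -8 [50. 82. 71.]
-91.7 60 90 -20 [ 59. 106.  81.]
-91.7 60 90 -8 [60. 95. 87.]
-91.7 60 110 -20 [56. 95. 64.]
-91.7 60 110 -8 [60. 85. 70.]
```

```bash
cat > plan.py <<'E'
from h import *
import json,os
def cmd():
    if os.path.exists('cmd.json'):
        d=json.load(open('cmd.json')); return np.array(d['p']),R.from_quat(d['q'])
    return np.array([245.856,-519.806,213.976]),R.from_euler('xyz',[180,0,-64.687],degrees=True)
def down(yaw): return R.from_euler('xyz',[180,0,yaw],degrees=True)
def save(p,r): json.dump({'p':list(map(float,p)),'q':list(map(float,r.as_quat()))},open('cmd.json','w'))
def rows(poses,g,commit=True,dp=0,dr=3):
    """poses: list of (pos,Rot) row targets, padded to multiples of 5; g closure scalar/list"""
    p0,r0=cmd(); poses=list(poses)
    while len(poses)%5: poses.append(poses[-1])
    if np.isscalar(g): g=[g]*len(poses)
    lp,lr=p0,r0
    for c in range(0,len(poses),5):
        out=[]
        for i in range(5):
            p,r=poses[c+i]; p=np.array(p,float)
            d=np.linalg.norm(p-lp); a=np.degrees((lr.inv()*r).magnitude())
            if d>50.5 or a>8.6: print('!! row too big',c+i,d,a)
            lp,lr=p,r
            sh=np.round(r0.inv().apply(p-p0),dp)+0.; rv=np.round((r0.inv()*r).as_rotvec(),dr)+0.
            out.append([g[c+i],sh.tolist(),rv.tolist()])
        print(json.dumps(out))
        p0=p0+r0.apply(out[-1][1]); r0=r0*R.from_rotvec(out[-1][2])
    if commit: save(p0,r0)
def seg(a,b,n):
    (pa,ra),(pb,rb)=a,b; d=(ra.inv()*rb).as_rotvec(); pa=np.array(pa,float);pb=np.array(pb,float)
    return [(pa+(pb-pa)*k/n, ra*R.from_rotvec(d*k/n)) for k in range(1,n+1)]
def path(wps):
    cur=cmd(); out=[]
    for p,r,n in wps:
        out+=seg(cur,(p,r),n); cur=(p,r)
    return out
E
python3 - <<'E'
from plan import *
rows(path([((300,-270,330),down(-30),6),((390,-10,320),down(0),6),((401,218,200),down(21.6),6),((401,218,170),down(21.6),2)]),0.56)
E
```

```text
[[0.56, [-34.0, -26.0, -19.0], [0.0, 0.0, -0.101]], [0.56, [-68.0, -52.0, -39.0], [0.0, 0.0, -0.202]], [0.56, [-101.0, -78.0, -58.0], [0.0, 0.0, -0.303]], [0.56, [-135.0, -104.0, -77.0], [0.0, 0.0, -0.404]], [0.56, [-169.0, -130.0, -97.0], [0.0, 0.0, -0.505]]]
[[0.56, [-17.0, -39.0, -19.0], [0.0, 0.0, -0.1]], [0.56, [-30.0, -83.0, -17.0], [0.0, 0.0, -0.188]], [0.56, [-43.0, -127.0, -16.0], [0.0, 0.0, -0.275]], [0.56, [-56.0, -171.0, -14.0], [0.0, 0.0, -0.362]], [0.56, [-70.0, -215.0, -12.0], [0.0, 0.0, -0.449]]]
[[0.56, [7.0, -45.0, 1.0], [0.0, 0.0, -0.088]], [0.56, [15.0, -90.0, 3.0], [0.0, 0.0, -0.175]], [0.56, [10.0, -128.0, 23.0], [0.0, 0.0, -0.238]], [0.56, [5.0, -165.0, 43.0], [0.0, 0.0, -0.301]], [0.56, [0.0, -203.0, 63.0], [0.0, 0.0, -0.363]]]
[[0.56, [9.0, -37.0, 20.0], [0.0, 0.0, -0.063]], [0.56, [18.0, -74.0, 40.0], [0.0, 0.0, -0.126]], [0.56, [27.0, -111.0, 60.0], [0.0, 0.0, -0.189]], [0.56, [27.0, -111.0, 75.0], [0.0, 0.0, -0.189]], [0.56, [27.0, -111.0, 90.0], [0.0, 0.0, -0.189]]]
```

Call:
drive_tool --series '[[0.56,[-34,-26,-19],[0,0,-0.101]],[0.56,[-68,-52,-39],[0,0,-0.202]],[0.56,[-101,-78,-58],[0,0,-0.303]],[0.56,[-135,-104,-77],[0,0,-0.404]],[0.56,[-169,-130,-97],[0,0,-0.505]]]' --squeeze 25

```text
time_s: 0.65
ee_pos: [291.0, -309.6, 311.4]
ee_rot: [-180.0, 0.0, -35.6]
force: [0.8, 0.0, 0.3]
gripper_width: 54.2
```

Call:
drive_tool --series '[[0.56,[-17,-39,-19],[0,0,-0.1]],[0.56,[-30,-83,-17],[0,0,-0.188]],[0.56,[-43,-127,-16],[0,0,-0.275]],[0.56,[-56,-171,-14],[0,0,-0.362]],[0.56,[-70,-215,-12],[0,0,-0.449]]]'

```text
time_s: 1.15
ee_pos: [360.0, -94.3, 322.9]
ee_rot: [180.0, -0.0, -9.8]
force: [0.8, -0.2, 0.1]
gripper_width: 40.1
```

Call:
drive_tool --series '[[0.56,[7,-45,1],[0,0,-0.088]],[0.56,[15,-90,3],[0,0,-0.175]],[0.56,[10,-128,23],[0,0,-0.238]],[0.56,[5,-165,43],[0,0,-0.301]],[0.56,[0,-203,63],[0,0,-0.363]]]'

```text
time_s: 1.65
ee_pos: [394.9, 105.4, 259.2]
ee_rot: [180.0, -0.0, 10.9]
force: [0.0, 0.1, 0.0]
gripper_width: 40.0
```

Call:
drive_tool --series '[[0.56,[9,-37,20],[0,0,-0.063]],[0.56,[18,-74,40],[0,0,-0.126]],[0.56,[27,-111,60],[0,0,-0.189]],[0.56,[27,-111,75],[0,0,-0.189]],[0.56,[27,-111,90],[0,0,-0.189]]]'

```text
time_s: 2.15
ee_pos: [400.5, 219.0, 168.7]
ee_rot: [180.0, 0.1, 21.7]
force: [0.1, 0.2, 0.0]
gripper_width: 40.1
```

```bash
python3 - <<'E'
from plan import *
grab('wrist','w1'); f=grab('top','t1'); s=env.state(); print(s['time_s'],s['ee_pos'],s['ee_rot'],s['gripper_width'],s['qpos'],cmd()[0])
w=load('w1'); print(w['origin'],w['orientation'])
zoom('w1',0,0,512,384,1.5,'w1z')
E
```

```text
2.25 [399.42136672 217.49575233 167.87833168] [179.96375356   0.30017962  21.64981255] 40.06087029600972 [ 2.71260469e+01  9.84539956e+00  1.08449104e+02 -8.41907219e-03
  6.20077650e+01  5.48011050e+00] [401.05264693 217.92324161 169.976     ]
[373.46286053 287.09040486 339.10827311] [1.64662230e+02 1.13383909e-01 2.17834741e+01]
```

View pics/w1z.png

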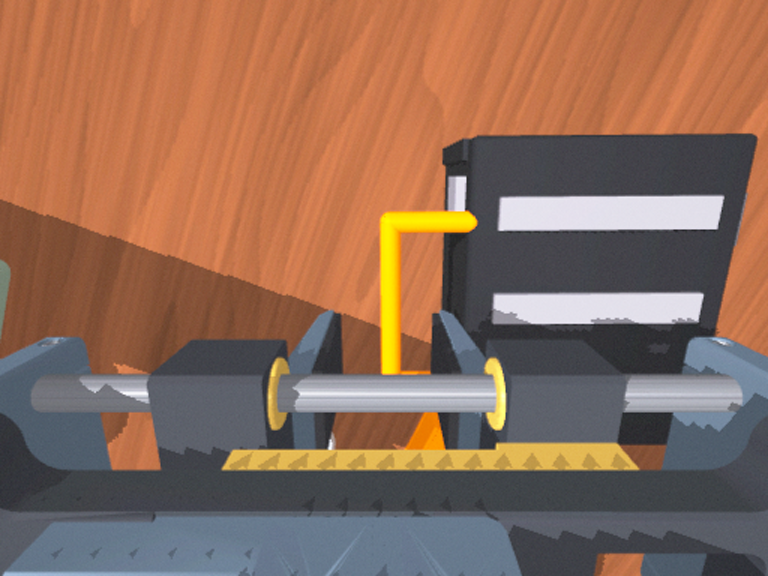

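```bash
python3 - <<'E'
from plan import *
w=load('w1')
for uv in [(392,222),(391,300),(391,365)]: print(atz(w,(uv[0]/1.5,uv[1]/1.5),106).round(1))
print(env.state()['ee_pos'])
rows(path([((402,217.5,115),down(21.6),2),((402,217.5,89),down(21.6),2),((402,217.5,89),down(21.6),1)]),0.56)
rows([((402,217.5,89),down(21.6))]*5,1.0)
E
```

```text
[385.7 264.5 106. ]
[402.6 221.2 106. ]
[418.6 181.6 106. ]
[399.42136672 217.49575233 167.87833168]
[[0.56, [0.0, 0.0, 27.0], [0.0, 0.0, 0.0]], [0.56, [1.0, 1.0, 55.0], [0.0, 0.0, 0.0]], [0.56, [1.0, 1.0, 68.0], [0.0, 0.0, 0.0]], [0.56, [1.0, 1.0, 81.0], [0.0, 0.0, 0.0]], [0.56, [1.0, 1.0, 81.0], [0.0, 0.0, 0.0]]]
[[1.0, [0.0, 0.0, 0.0], [0.0, 0.0, 0.0]], [1.0, [0.0, 0.0, 0.0], [0.0, 0.0, 0.0]], [1.0, [0.0, 0.0, 0.0], [0.0, 0.0, 0.0]], [1.0, [0.0, 0.0, 0.0], [0.0, 0.0, 0.0]], [1.0, [0.0, 0.0, 0.0], [0.0, 0.0, 0.0]]]
```

Call:
drive_tool --series '[[0.56,[1,0,27],[0,0,0]],[0.56,[3,1,55],[0,0,0]],[0.56,[3,1,68],[0,0,0]],[0.56,[3,1,79],[0,0,0]],[0.56,[3,1,79],[0,0,0]]]'

```text
time_s: 2.75
ee_pos: [403.8, 217.7, 90.3]
ee_rot: [180.0, 0.1, 21.6]
force: [0.6, -0.9, 0.5]
gripper_width: 40.3
```

Call:
drive_tool --series '[[1,[0,0,0],[0,0,0]],[1,[0,0,0],[0,0,0]],[1,[0,0,0],[0,0,0]],[1,[0,0,0],[0,0,0]],[1,[0,0,0],[0,0,0]]]'

```text
time_s: 3.25
ee_pos: [403.7, 217.9, 91.4]
ee_rot: [180.0, 0.0, 21.6]
force: [-2.9, -0.7, 5.4]
gripper_width: 11.1
```

```bash
python3 - <<'E'
from plan import *
r=down(21.6); p=np.array([401.0526,217.9232,169.976])+r.apply([3,1,79]); save(p,r); print(p)
s=env.state(); print(s['ee_pos'],s['force'],s['gripper_width'])
grab('side','s2')
zoom('s2',160,200,340,360,4,'s2z')
E
```

```text
[404.21005401 218.09779717  90.976     ]
[403.69215598 217.92674859  91.39295355] [-2.85540439 -0.66125222  5.44245939] 11.089008492632615
```

View pics/s2z.png

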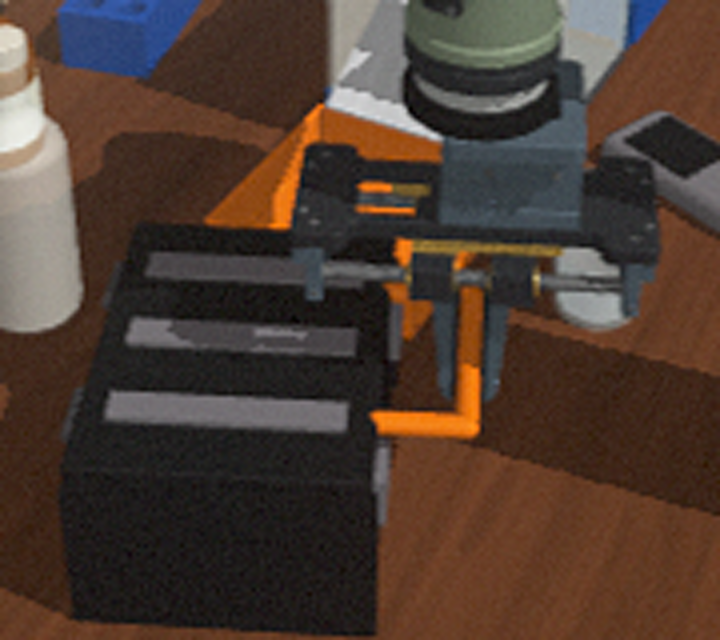

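```bash
python3 - <<'E'
from plan import *
p,r=cmd(); ex=r.apply([1,0,0])
P=[]
for k in range(1,21):
    f=0.031+1.70*k/20
    P.append((p+ex*(195.1*(np.cos(.031)-np.cos(f)))+np.array([0,0,195.1*(np.sin(f)-np.sin(.031))]),r))
rows(P,1.0)
E
```

```text
[[1.0, [1.0, 0.0, -17.0], [0.0, 0.0, 0.0]], [1.0, [4.0, 0.0, -33.0], [0.0, 0.0, 0.0]], [1.0, [8.0, 0.0, -49.0], [0.0, 0.0, 0.0]], [1.0, [13.0, 0.0, -65.0], [0.0, 0.0, 0.0]], [1.0, [20.0, 0.0, -80.0], [0.0, 0.0, 0.0]]]
[[1.0, [8.0, 0.0, -14.0], [0.0, 0.0, 0.0]], [1.0, [17.0, 0.0, -28.0], [0.0, 0.0, 0.0]], [1.0, [27.0, 0.0, -41.0], [0.0, 0.0, 0.0]], [1.0, [39.0, 0.0, -53.0], [0.0, 0.0, 0.0]], [1.0, [51.0, 0.0, -64.0], [0.0, 0.0, 0.0]]]
[[1.0, [13.0, 0.0, -10.0], [0.0, 0.0, 0.0]], [1.0, [27.0, 0.0, -19.0], [0.0, 0.0, 0.0]], [1.0, [42.0, 0.0, -27.0], [0.0, 0.0, 0.0]], [1.0, [57.0, 0.0, -33.0], [0.0, 0.0, 0.0]], [1.0, [73.0, 0.0, -38.0], [0.0, 0.0, 0.0]]]
[[1.0, [16.0, 0.0, -4.0], [0.0, 0.0, 0.0]], [1.0, [33.0, 0.0, -6.0], [0.0, 0.0, 0.0]], [1.0, [49.0, 0.0, -7.0], [0.0, 0.0, 0.0]], [1.0, [66.0, 0.0, -7.0], [0.0, 0.0, 0.0]], [1.0, [82.0, 0.0, -5.0], [0.0, 0.0, 0.0]]]
```

Call:
drive_tool --series '[[1,[1,0,-17],[0,0,0]],[1,[4,0,-33],[0,0,0]],[1,[8,0,-49],[0,0,0]],[1,[13,0,-65],[0,0,0]],[1,[20,0,-80],[0,0,0]]]'

```text
time_s: 3.8
ee_pos: [420.5, 224.7, 170.7]
ee_rot: [-180.0, 0.3, 21.6]
force: [-4.2, -0.8, -1.0]
gripper_width: 11.4
```

Call:
drive_tool --series '[[1,[8,0,-14],[0,0,0]],[1,[17,0,-28],[0,0,0]],[1,[27,0,-41],[0,0,0]],[1,[39,0,-53],[0,0,0]],[1,[51,0,-64],[0,0,0]]]'

```text
time_s: 4.3
ee_pos: [464.8, 242.7, 235.8]
ee_rot: [-180.0, 0.7, 21.6]
force: [-13.5, -3.7, 11.8]
gripper_width: 11.3
```

Call:
drive_tool --series '[[1,[13,0,-10],[0,0,0]],[1,[27,0,-19],[0,0,0]],[1,[42,0,-27],[0,0,0]],[1,[57,0,-33],[0,0,0]],[1,[73,0,-38],[0,0,0]]]'

```text
time_s: 4.8
ee_pos: [537.4, 272.2, 275.2]
ee_rot: [-179.9, -0.0, 21.6]
force: [-2.6, 1.0, 6.2]
gripper_width: 11.0
```

Call:
drive_tool --series '[[1,[16,0,-4],[0,0,0]],[1,[33,0,-6],[0,0,0]],[1,[49,0,-7],[0,0,0]],[1,[66,0,-7],[0,0,0]],[1,[82,0,-5],[0,0,0]]]'

```text
time_s: 5.3
ee_pos: [614.2, 302.9, 278.0]
ee_rot: [-179.8, 0.0, 21.7]
force: [-2.2, 2.5, -1.2]
gripper_width: 11.4
```

```bash
python3 - <<'E'
from plan import *
s=env.state(); print(s['ee_pos'],s['force'],s['gripper_width'],cmd()[0],s['qpos'])
grab('side','s3')
zoom('s3',100,60,400,360,2,'s3z')
E
```

```text
[614.24323189 302.94280429 278.0285473 ] [-2.16346811  2.49576495 -1.24985565] 11.441854889871358 [614.33953982 301.29394608 277.976     ] [25.21553736 27.18610288 66.64874413  0.15279039 86.16341833  3.5397492 ]
```

View pics/s3z.png

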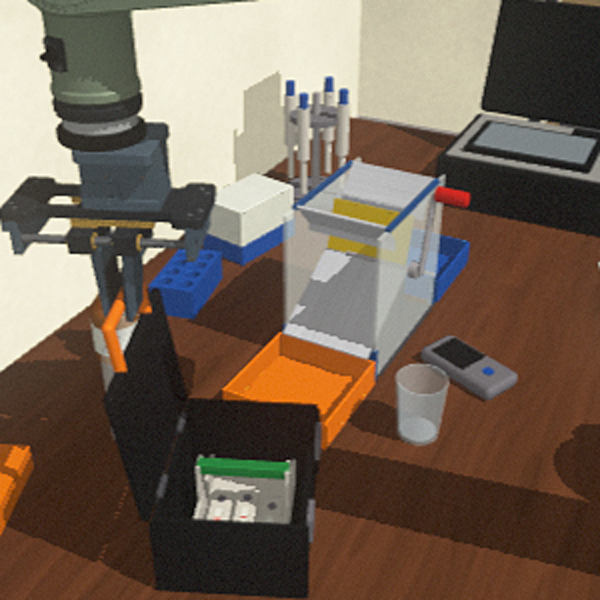

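Call:
drive_tool --series '[[0.4,[0,0,0],[0,0,0]],[0.4,[0,0,0],[0,0,0]],[0.4,[5,0,0],[0,0,0]],[0.4,[8,0,-10],[0,0,0]],[0.4,[8,0,-50],[0,0,0]]]'

```text
time_s: 5.85
ee_pos: [620.5, 303.3, 324.0]
ee_rot: [179.9, 0.6, 21.6]
force: [0.1, 0.3, -0.9]
gripper_width: 48.3
```

```bash
python3 - <<'E'
from plan import *
p,r=cmd(); save(p+r.apply([8,0,-50]),r); p,r=cmd(); print(p)
s=env.state(); print(s['ee_pos'],s['force'],s['gripper_width'])
f=grab('side','s4'); t=grab('top','t4')
zoom('s4',130,200,290,360,4,'s4z');zoom('t4',110,140,350,300,3,'t4z')
E
```

```text
[621.77775171 304.2389425  327.976     ]
[620.50703249 303.30593827 324.01719809] [ 0.13031941  0.33333379 -0.91869387] 48.31733568875496
```

View pics/s4z.png

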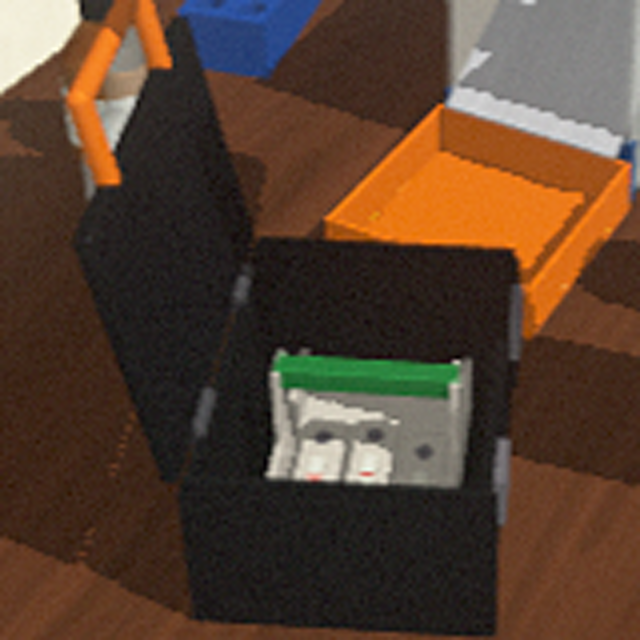

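View pics/t4z.png

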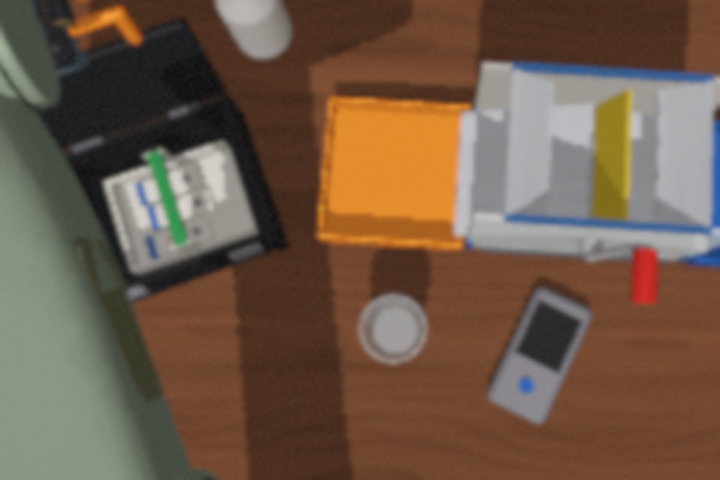

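```bash
cat >> plan.py <<'E'
CY=-1.66; CC=np.array([550.2,-161.7,0])
def ch(x,y,z): return CC+R.from_euler('z',CY,degrees=True).apply([x,y,z])
E
python3 - <<'E'
from plan import *
rows(path([((615,302,370),down(21.6),2),(ch(-118,-88,330),down(88.3),14),(ch(-118,-88,250),down(88.3),2),(ch(-118,-88,196),down(88.3),2)]),1.0)
E
```

```text
[[1.0, [-4.0, 0.0, -21.0], [0.0, 0.0, 0.0]], [1.0, [-7.0, 0.0, -42.0], [0.0, 0.0, 0.0]], [1.0, [-34.0, 31.0, -39.0], [0.0, 0.0, -0.083]], [1.0, [-61.0, 63.0, -36.0], [0.0, 0.0, -0.166]], [1.0, [-87.0, 94.0, -33.0], [0.0, 0.0, -0.249]]]
[[1.0, [-34.0, 24.0, 2.0], [0.0, 0.0, -0.084]], [1.0, [-68.0, 48.0, 5.0], [0.0, 0.0, -0.167]], [1.0, [-101.0, 72.0, 8.0], [0.0, 0.0, -0.25]], [1.0, [-135.0, 96.0, 11.0], [0.0, 0.0, -0.333]], [1.0, [-169.0, 120.0, 14.0], [0.0, 0.0, -0.416]]]
[[1.0, [-40.0, 8.0, 3.0], [0.0, 0.0, -0.083]], [1.0, [-81.0, 17.0, 6.0], [0.0, 0.0, -0.167]], [1.0, [-121.0, 25.0, 8.0], [0.0, 0.0, -0.25]], [1.0, [-162.0, 33.0, 11.0], [0.0, 0.0, -0.333]], [1.0, [-202.0, 42.0, 14.0], [0.0, 0.0, -0.416]]]
[[1.0, [-40.0, -9.0, 3.0], [0.0, 0.0, -0.083]], [1.0, [-40.0, -9.0, 43.0], [0.0, 0.0, -0.083]], [1.0, [-40.0, -9.0, 83.0], [0.0, 0.0, -0.083]], [1.0, [-40.0, -9.0, 110.0], [0.0, 0.0, -0.083]], [1.0, [-40.0, -9.0, 137.0], [0.0, 0.0, -0.083]]]
```

Call:
drive_tool --series '[[1,[-4,0,-21],[0,0,0]],[1,[-7,0,-42],[0,0,0]],[1,[-34,31,-39],[0,0,-0.083]],[1,[-61,63,-36],[0,0,-0.166]],[1,[-87,94,-33],[0,0,-0.249]]]'

```text
time_s: 6.45
ee_pos: [574.9, 183.5, 361.5]
ee_rot: [179.9, -0.1, 36.1]
force: [-0.1, -0.2, 0.8]
gripper_width: 17.5
```

Call:
drive_tool --series '[[1,[-34,24,2],[0,0,-0.084]],[1,[-68,48,5],[0,0,-0.167]],[1,[-101,72,8],[0,0,-0.25]],[1,[-135,96,11],[0,0,-0.333]],[1,[-169,120,14],[0,0,-0.416]]]'

```text
time_s: 6.95
ee_pos: [508.1, -13.0, 347.6]
ee_rot: [179.9, -0.0, 59.9]
force: [0.2, -0.4, 0.5]
gripper_width: 0.1
```

Call:
drive_tool --series '[[1,[-40,8,3],[0,0,-0.083]],[1,[-81,17,6],[0,0,-0.167]],[1,[-121,25,8],[0,0,-0.25]],[1,[-162,33,11],[0,0,-0.333]],[1,[-202,42,14],[0,0,-0.416]]]'

```text
time_s: 7.45
ee_pos: [442.3, -208.7, 333.8]
ee_rot: [179.9, 0.1, 83.7]
force: [0.8, -0.8, 0.9]
gripper_width: 0.2
```

Call:
drive_tool --series '[[1,[-40,-9,3],[0,0,-0.083]],[1,[-40,-9,43],[0,0,-0.083]],[1,[-40,-9,83],[0,0,-0.083]],[1,[-40,-9,110],[0,0,-0.083]],[1,[-40,-9,137],[0,0,-0.083]]]'

```text
time_s: 7.95
ee_pos: [429.5, -246.1, 195.3]
ee_rot: [180.0, 0.0, 88.3]
force: [-0.1, -0.5, -0.3]
gripper_width: 0.3
```

```bash
python3 - <<'E'
from plan import *
s=env.state(); print(s['time_s'],s['ee_pos'],s['ee_rot'],s['force'],s['gripper_width'],cmd()[0])
f=grab('side','s5'); t=grab('top','t5')
zoom('s5',230,60,390,220,4,'s5z');zoom('t5',110,120,410,300,2.6,'t5z')
# plan push: offset target from -88 to 42 
p,r=cmd()
rows(path([(ch(-118,-40,196),r,3),(ch(-118,-10,196),r,2),(ch(-118,38,196),r,5)]),1.0)
E
```

```text
7.95 [ 429.45783887 -246.07544599  195.28347542] [1.79970745e+02 2.99370573e-02 8.82529901e+01] [-0.07111308 -0.54422233 -0.27311976] 0.3491860789400954 [ 429.7526693  -245.78072386  195.976     ]
[[1.0, [16.0, 0.0, 0.0], [0.0, 0.0, 0.0]], [1.0, [32.0, 0.0, 0.0], [0.0, 0.0, 0.0]], [1.0, [48.0, 0.0, 0.0], [0.0, 0.0, 0.0]], [1.0, [63.0, 0.0, 0.0], [0.0, 0.0, 0.0]], [1.0, [78.0, 0.0, 0.0], [0.0, 0.0, 0.0]]]
[[1.0, [9.0, 0.0, 0.0], [0.0, 0.0, 0.0]], [1.0, [19.0, 0.0, 0.0], [0.0, 0.0, 0.0]], [1.0, [28.0, 0.0, 0.0], [0.0, 0.0, 0.0]], [1.0, [38.0, 0.0, 0.0], [0.0, 0.0, 0.0]], [1.0, [48.0, 0.0, 0.0], [0.0, 0.0, 0.0]]]
```

View pics/s5z.png

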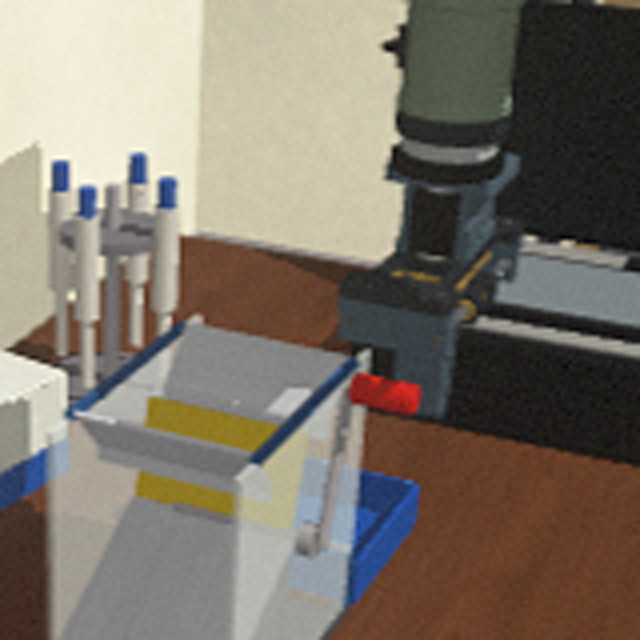

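View pics/t5z.png

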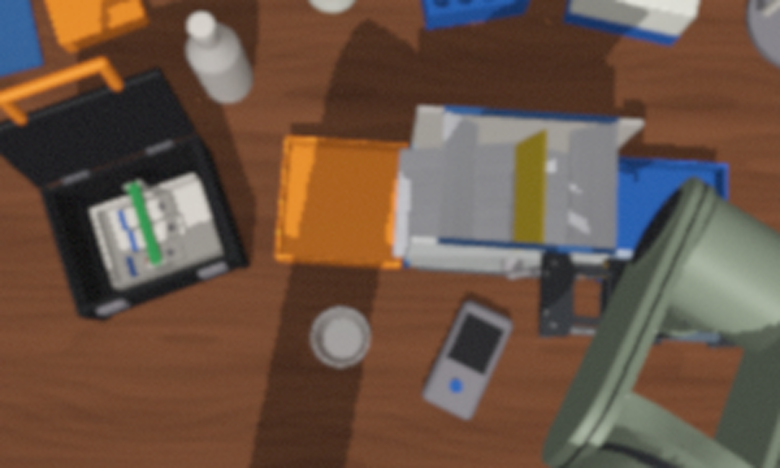

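Call:
drive_tool --series '[[1,[16,0,0],[0,0,0]],[1,[32,0,0],[0,0,0]],[1,[48,0,0],[0,0,0]],[1,[63,0,0],[0,0,0]],[1,[78,0,0],[0,0,0]]]'

```text
time_s: 8.55
ee_pos: [433.8, -168.1, 199.0]
ee_rot: [179.6, 0.3, 88.4]
force: [1.2, -4.5, 3.7]
gripper_width: 0.6
```

Call:
drive_tool --series '[[1,[9,0,0],[0,0,0]],[1,[19,0,0],[0,0,0]],[1,[28,0,0],[0,0,0]],[1,[38,0,0],[0,0,0]],[1,[48,0,0],[0,0,0]]]'

```text
time_s: 9.05
ee_pos: [433.2, -119.9, 196.0]
ee_rot: [-180.0, 0.1, 88.3]
force: [-0.8, -5.8, -1.6]
gripper_width: 0.2
```

```bash
python3 - <<'E'
from plan import *
s=env.state(); print(s['time_s'],s['ee_pos'],s['force'],s['torque'],cmd()[0], R.from_euler('z',-CY,degrees=True).apply(s['ee_pos']-CC))
f=grab('side','s6')
zoom('s6',230,100,390,220,5,'s6z')
E
```

```text
9.05 [ 433.18414291 -119.88071591  196.02089685] [-0.80850816 -5.796049   -1.63485218] [-0.94004163 -0.16814744 -0.06605442] [ 433.50756956 -119.83668579  195.976     ] [-118.17818702   38.41197007  196.02089685]
```

View pics/s6z.png

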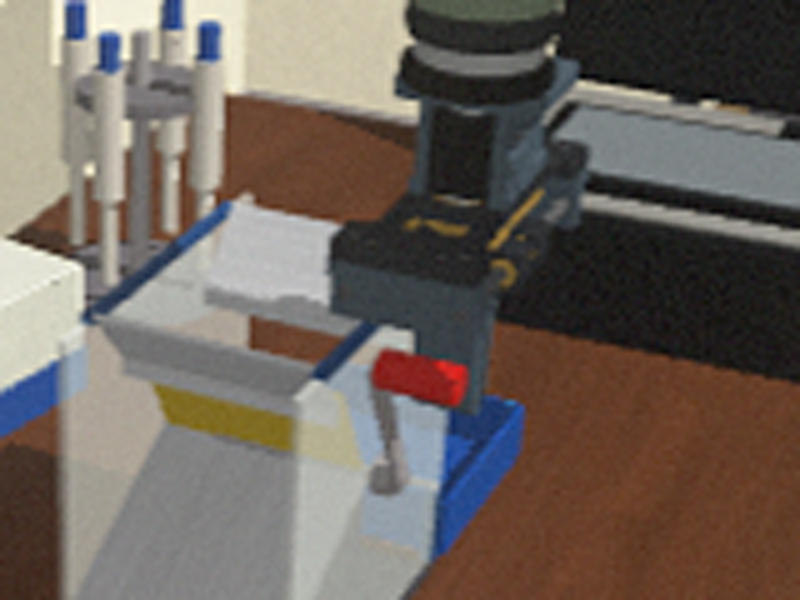

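```bash
python3 - <<'E'
from plan import *
s=load('s6');s0=load('side0')
def k(th): return ch(-111,115*np.sin(th),120+115*np.cos(th))
for th in (-.3,-.27,-.24): print('before',th,proj(s0,k(th)))
for th in (.4,.45,.5,.55,.6,.65): print(th,proj(s,k(th)))
E
```

```text
before -0.3 [[326.86648156 157.61521708]]
before -0.27 [[326.49196747 157.74631644]]
before -0.24 [[326.10873883 157.9152097 ]]
0.4 [[316.55411029 170.34281756]]
0.45 [[315.7655329  171.96330224]]
0.5 [[314.98240645 173.66165932]]
0.55 [[314.20722663 175.4331092 ]]
0.6 [[313.44249022 177.27253283]]
0.65 [[312.6906823  179.17449126]]
```

Call:
drive_tool --series '[[1,[2,0,0],[0,0,0]],[1,[4,0,0],[0,0,0]],[1,[6,0,0],[0,0,0]],[1,[7,0,0],[0,0,0]],[1,[7,0,0],[0,0,0]]]'

```text
time_s: 9.6
ee_pos: [433.3, -113.4, 195.8]
ee_rot: [-180.0, 0.1, 88.3]
force: [0.0, -6.5, -1.9]
gripper_width: 0.5
```

```bash
python3 - <<'E'
from plan import *
p,r=cmd(); save(p+r.apply([7,0,0]),r)
f=grab('side','s7'); s=env.state(); print(s['force'])
zoom('s7',280,150,360,210,10,'s7z')
E
```

```text
[-0.2076851  -5.45389076 -1.99632784]
```

View pics/s7z.png

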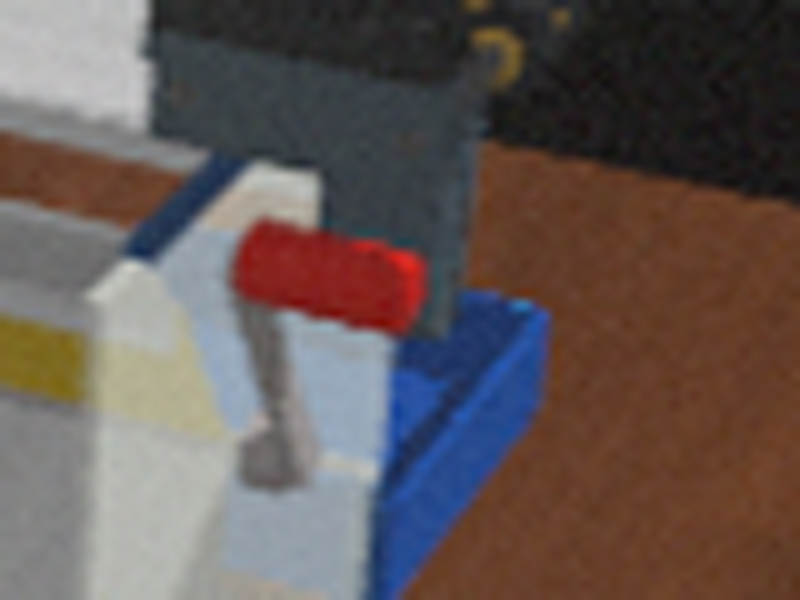

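Call:
drive_tool --series '[[1,[1,0,0],[0,0,0]],[1,[2,0,0],[0,0,0]],[1,[3,0,0],[0,0,0]],[1,[3,0,0],[0,0,0]],[1,[3,0,0],[0,0,0]]]'

```text
time_s: 10.15
ee_pos: [433.4, -110.6, 195.8]
ee_rot: [-179.9, 0.1, 88.3]
force: [-0.3, -6.0, -2.9]
gripper_width: 0.4
```

Call:
drive_tool --series '[[1,[1,0,0],[0,0,0]],[1,[2,0,0],[0,0,0]],[1,[2,0,0],[0,0,0]],[1,[2,0,0],[0,0,0]],[1,[2,0,0],[0,0,0]]]'

```text
time_s: 10.65
ee_pos: [433.5, -108.7, 195.8]
ee_rot: [-179.9, 0.1, 88.3]
force: [-0.3, -6.2, -3.6]
gripper_width: 0.3
```

Call:
drive_tool --series '[[1,[1,0,0],[0,0,0]],[1,[2,0,0],[0,0,0]],[1,[2,0,0],[0,0,0]],[1,[2,0,0],[0,0,0]],[1,[2,0,0],[0,0,0]]]'

```text
time_s: 11.15
ee_pos: [433.5, -107.4, 195.8]
ee_rot: [-179.9, 0.2, 88.3]
force: [-0.0, -7.4, -3.3]
gripper_width: 0.5
```

```bash
python3 - <<'E'
from plan import *
p,r=cmd(); save(p+r.apply([7,0,0]),r); print(cmd()[0])
f=grab('side','s8'); s=env.state(); print(s['force'],R.from_euler('z',-CY,degrees=True).apply(s['ee_pos']-CC))
zoom('s8',280,150,360,210,10,'s8z')
E
```

```text
[ 433.9247807  -105.84290379  195.976     ]
[ 1.19893431 -8.54259371 -2.94239434] [-118.216252     50.89383181  195.78791547]
```

View pics/s8z.png

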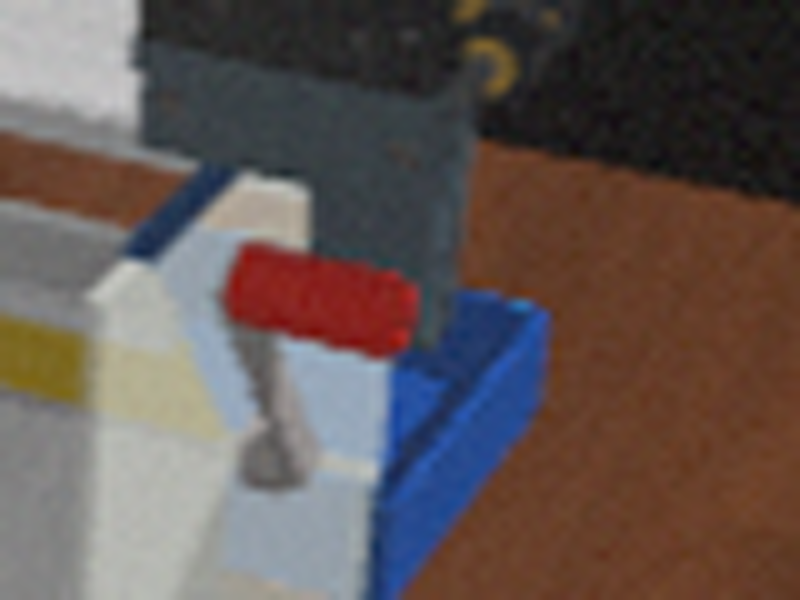

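```bash
python3 - <<'E'
from plan import *
t=load('t5');s=load('s4')
a,ra=tri([(t,(161.15,191.15)),(s,(199.5,293))]);b,rb=tri([(t,(169.6,220.8)),(s,(245,294.5))])
print(a,b,ra,rb,(a+b)/2,np.linalg.norm(a-b),np.degrees(np.arctan2(*(a-b)[[1,0]])))
p,r=cmd()
rows(path([(ch(-118,20,196),r,1),(ch(-118,20,250),r,2),(ch(-100,60,330),r,2),((480,175,300),down(111.6),8),((480,195,240),down(111.6),2)]),0.3)
E
```

```text
[560.38970091 278.22749026  79.29896127] [469.14404008 243.93180593  84.36208301] [0.8861897460173082, 0.8861897460172129] [2.3767892579411285, 2.3767892579411516] [514.76687049 261.0796481   81.83052214] 97.60942468170182 20.599282102297355
[[0.3, [-32.0, 0.0, 0.0], [0.0, 0.0, 0.0]], [0.3, [-32.0, 0.0, -27.0], [0.0, 0.0, 0.0]], [0.3, [-32.0, 0.0, -54.0], [0.0, 0.0, 0.0]], [0.3, [-12.0, 9.0, -94.0], [0.0, 0.0, 0.0]], [0.3, [8.0, 18.0, -134.0], [0.0, 0.0, 0.0]]]
[[0.3, [34.0, 2.0, 4.0], [0.0, 0.0, -0.051]], [0.3, [68.0, 5.0, 7.0], [0.0, 0.0, -0.102]], [0.3, [103.0, 7.0, 11.0], [0.0, 0.0, -0.153]], [0.3, [137.0, 10.0, 15.0], [0.0, 0.0, -0.203]], [0.3, [171.0, 12.0, 19.0], [0.0, 0.0, -0.254]]]
[[0.3, [33.0, 11.0, 3.0], [0.0, 0.0, -0.051]], [0.3, [65.0, 22.0, 7.0], [0.0, 0.0, -0.102]], [0.3, [98.0, 33.0, 11.0], [0.0, 0.0, -0.153]], [0.3, [108.0, 36.0, 41.0], [0.0, 0.0, -0.153]], [0.3, [117.0, 38.0, 71.0], [0.0, 0.0, -0.153]]]
```

Call:
drive_tool --series '[[1,[-32,0,0],[0,0,0]],[1,[-32,0,-27],[0,0,0]],[1,[-32,0,-54],[0,0,0]],[1,[-12,9,-94],[0,0,0]],[1,[8,18,-134],[0,0,0]]]'

```text
time_s: 11.7
ee_pos: [451.5, -97.3, 331.3]
ee_rot: [-179.9, -0.1, 88.2]
force: [0.5, 0.1, -0.2]
gripper_width: 0.6
```

Call:
drive_tool --series '[[0.3,[34,2,4],[0,0,-0.051]],[0.3,[68,5,7],[0,0,-0.102]],[0.3,[103,7,11],[0,0,-0.153]],[0.3,[137,10,15],[0,0,-0.203]],[0.3,[171,12,19],[0,0,-0.254]]]'

```text
time_s: 12.2
ee_pos: [468.6, 74.3, 311.0]
ee_rot: [-180.0, -0.1, 103.0]
force: [-0.2, 0.6, -0.1]
gripper_width: 37.8
```

Call:
drive_tool --series '[[0.3,[33,11,3],[0,0,-0.051]],[0.3,[65,22,7],[0,0,-0.102]],[0.3,[98,33,11],[0,0,-0.153]],[0.3,[108,36,41],[0,0,-0.153]],[0.3,[117,38,71],[0,0,-0.153]]]'

```text
time_s: 12.7
ee_pos: [479.9, 196.8, 239.7]
ee_rot: [179.9, -0.1, 111.7]
force: [0.0, 0.0, -0.1]
gripper_width: 63.4
```

```bash
python3 - <<'E'
from plan import *
f=grab('wrist','w9'); s=env.state(); print(s['time_s'],s['ee_pos'],s['ee_rot'],s['force'],s['qpos'],cmd()[0],f['origin'])
zoom('w9',0,0,512,384,1.5,'w9z')
grab('side','s9'); zoom('s9',200,100,360,220,5,'s9z')
E
```

```text
12.75 [476.77666168 196.39406353 234.11793014] [-1.79438469e+02 -1.68128181e-01  1.11700255e+02] [-2.31254869  0.12071629 -2.75825706] [ 21.0048088   12.51421381  94.81696047   0.16845441  73.23242654
 -90.74566126] [480.28318833 194.70367547 239.976     ] [410.95112257 167.7081862  410.08204028]
```

View pics/w9z.png

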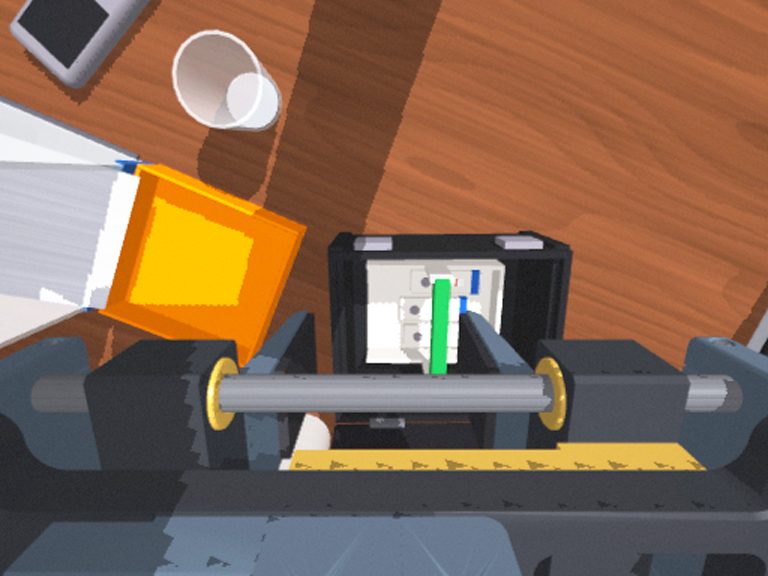

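View pics/s9z.png

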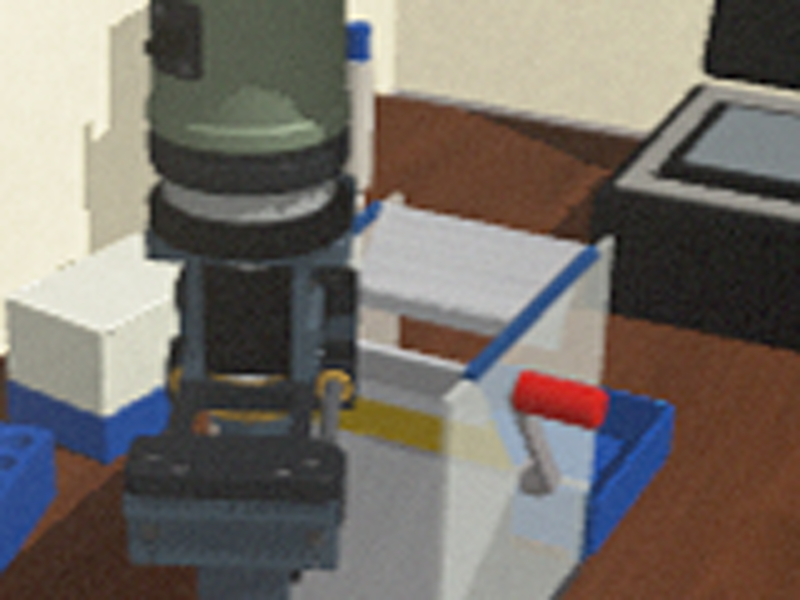

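```bash
python3 - <<'E'
from plan import *
w=load('w9')
for uv in [(441,281),(439,370)]: print(atz(w,(uv[0]/1.5,uv[1]/1.5),87).round(1))
s=env.state(); print(s['ee_pos'])
c=np.array([513,261,0])
ex=R.from_euler('z',21.6,degrees=True)
print(ex.inv().apply(atz(w,(441/1.5,281/1.5),87)-c), ex.inv().apply(atz(w,(439/1.5,370/1.5),87)-c))
E
```

```text
[471.6 241.2  87. ]
[545.8 271.9  87. ]
[477.14885217 195.32534897 236.25509801]
[-45.75428327  -3.20479504  87.        ] [34.49956454 -1.88435477 87.        ]
```

```bash
python3 - <<'E'
from plan import *
rows(path([((514.5,260,170),down(111.8),3),((514.5,260,125),down(111.8),2)]),0.3)
E
```

```text
[[0.3, [16.0, 19.0, 23.0], [0.0, 0.0, -0.001]], [0.3, [32.0, 37.0, 47.0], [0.0, 0.0, -0.002]], [0.3, [48.0, 56.0, 70.0], [0.0, 0.0, -0.003]], [0.3, [48.0, 56.0, 92.0], [0.0, 0.0, -0.003]], [0.3, [48.0, 56.0, 115.0], [0.0, 0.0, -0.003]]]
```

Call:
drive_tool --series '[[0.3,[16,19,23],[0,0,-0.001]],[0.3,[32,37,47],[0,0,-0.002]],[0.3,[48,56,70],[0,0,-0.003]],[0.3,[48,56,92],[0,0,-0.003]],[0.3,[48,56,115],[0,0,-0.003]]]'

```text
time_s: 13.3
ee_pos: [515.6, 260.7, 125.7]
ee_rot: [179.9, -0.0, 111.8]
force: [-0.4, 0.5, 0.0]
gripper_width: 63.9
```

```bash
python3 - <<'E'
from plan import *
f=grab('wrist','w10'); s=env.state(); print(s['time_s'],s['ee_pos'],s['ee_rot'],s['force'],cmd()[0],f['origin'])
zoom('w10',0,0,512,384,1.5,'w10z')
grab('side','s10'); zoom('s10',130,190,290,350,4,'s10z')
E
```

```text
13.35 [513.08846416 259.24274183 121.7514411 ] [-1.79653081e+02 -9.98219795e-03  1.11765738e+02] [-2.89180376 -1.09109963 -2.3306404 ] [514.66740379 259.95492624 124.976     ] [446.52841074 231.6116887  296.02209591]
```

View pics/w10z.png

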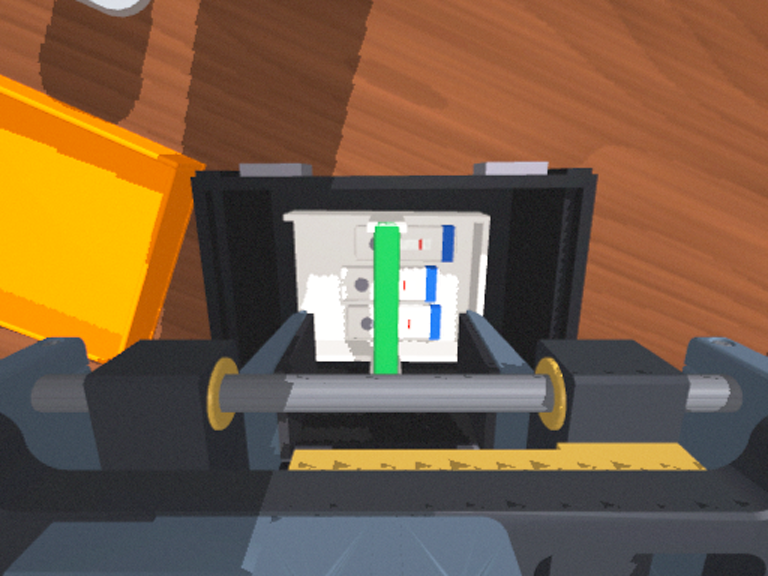

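View pics/s10z.png

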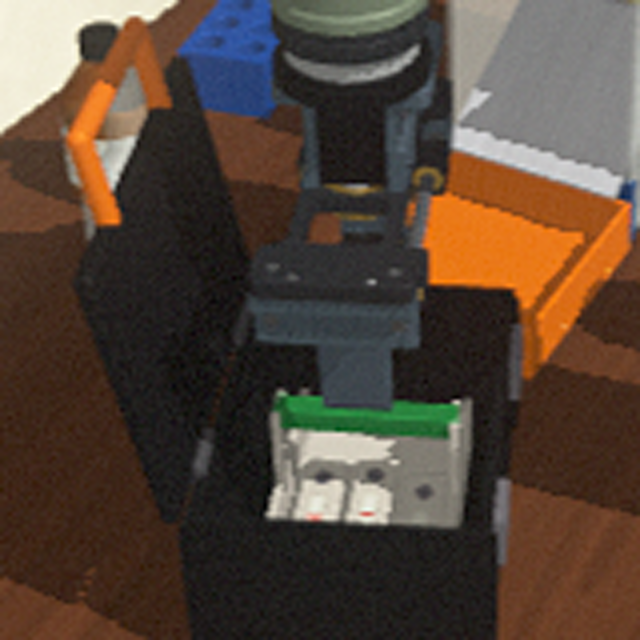

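Call:
drive_tool --series '[[0.3,[0,0,16],[0,0,0]],[0.3,[0,0,32],[0,0,0]],[0.3,[0,0,48],[0,0,0]],[0.3,[0,0,62],[0,0,0]],[0.3,[0,0,62],[0,0,0]]]'

```text
time_s: 13.9
ee_pos: [514.7, 259.6, 63.5]
ee_rot: [-179.9, -0.0, 111.7]
force: [-0.6, 0.3, -1.2]
gripper_width: 63.8
```

Call:
drive_tool --series '[[1,[0,0,0],[0,0,0]],[1,[0,0,0],[0,0,0]],[1,[0,0,0],[0,0,0]],[1,[0,0,0],[0,0,0]],[1,[0,0,0],[0,0,0]]]' --squeeze 50

```text
time_s: 14.4
ee_pos: [514.8, 260.1, 63.3]
ee_rot: [180.0, 0.0, 111.8]
force: [0.2, -0.3, -0.7]
gripper_width: 26.6
```

```bash
python3 - <<'E'
from plan import *
p,r=cmd(); save(p+r.apply([0,0,62]),r); print(cmd()[0])
s=env.state(); print(s['time_s'],s['ee_pos'],s['ee_rot'],s['force'],s['gripper_width'])
grab('wrist','w11'); zoom('w11',0,0,512,384,1.5,'w11z')
E
```

```text
[514.66740379 259.95492624  62.976     ]
14.4 [514.78043724 260.05854614  63.29128816] [1.79969579e+02 1.34554920e-03 1.11788503e+02] [ 0.19445759 -0.29998872 -0.66996126] 26.58930662677298
```

View pics/w11z.png

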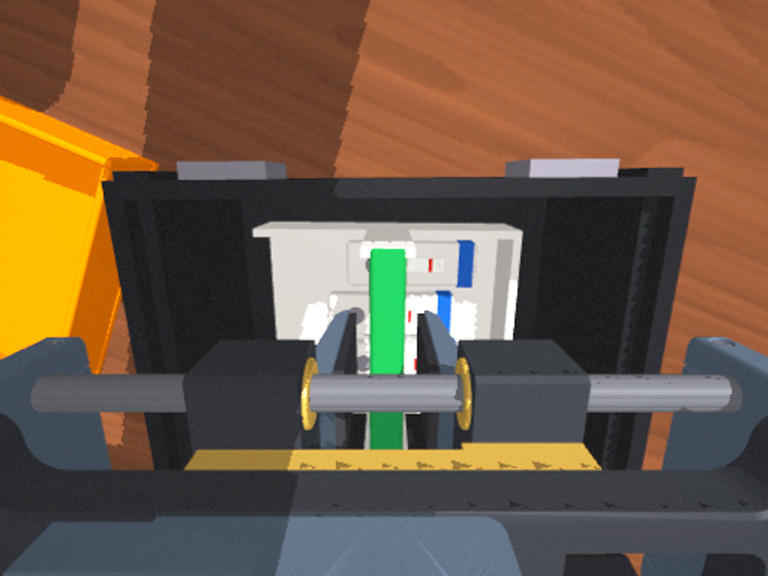

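Call:
drive_tool --series '[[1,[0,0,0],[0,0,0]],[1,[0,0,0],[0,0,0]],[1,[0,0,0],[0,0,0]],[1,[0,0,-2],[0,0,0]],[1,[0,0,-5],[0,0,0]]]'

```text
time_s: 14.95
ee_pos: [514.1, 259.6, 67.3]
ee_rot: [-179.9, 0.0, 111.8]
force: [0.5, 0.4, -3.6]
gripper_width: 13.5
```

Call:
drive_tool --series '[[1,[0,0,-10],[0,0,0]],[1,[0,0,-25],[0,0,0]],[1,[0,0,-40],[0,0,0]],[1,[0,0,-60],[0,0,0]],[1,[0,0,-80],[0,0,0]]]'

```text
time_s: 15.45
ee_pos: [514.5, 259.8, 149.1]
ee_rot: [-180.0, 0.0, 111.8]
force: [1.2, -0.5, -4.0]
gripper_width: 13.4
```

```bash
python3 - <<'E'
from plan import *
p,r=cmd(); save(p+r.apply([0,0,-85]),r); print(cmd()[0])
s=env.state(); print(s['time_s'],s['ee_pos'],s['ee_rot'],s['force'],s['gripper_width'])
grab('side','s12'); zoom('s12',130,120,330,320,3,'s12z')
E
```

```text
[514.66740379 259.95492624 147.976     ]
15.45 [514.48806451 259.81861182 149.07773274] [-1.79989014e+02  9.13638964e-03  1.11783369e+02] [ 1.17716738 -0.53162271 -3.95457328] 13.405759139758285
```

View pics/s12z.png

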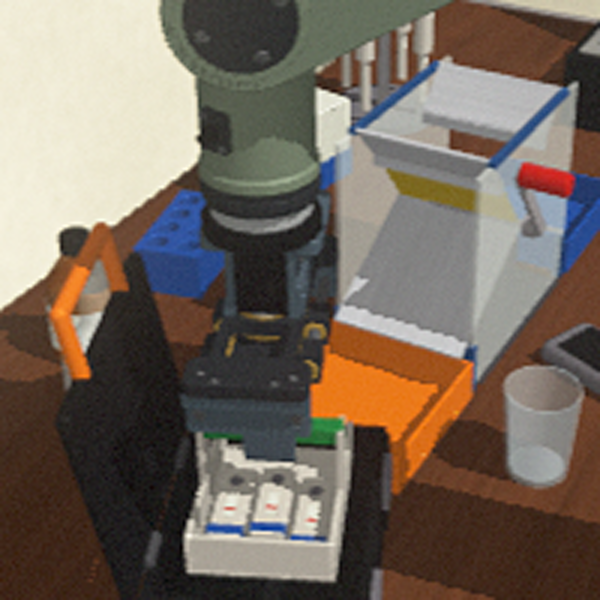

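```bash
cat >> plan.py <<'E'
def cad(yaw,al): return R.from_euler('z',yaw,degrees=True)*R.from_euler('x',al,degrees=True)
def tool(yaw,al): return cad(yaw,al)*R.from_euler('z',90,degrees=True)*R.from_euler('x',180,degrees=True)
def tcp_lip(lip,yaw,al): return np.array(lip)+cad(yaw,al).apply([0,65,57.3])
def ramp(n,k):
    v=np.minimum(np.minimum(np.arange(1,n+1),np.arange(n,0,-1)),k).astype(float); return np.cumsum(v)/v.sum()
E
python3 - <<'E'
from plan import *
p,r=cmd()
# caddy yaw 21.8
P=[]
for f in ramp(10,3):
    P.append((p+np.array([0,0,190])*f, tool(21.8,-8*f)))
a=P[-1][0]; b=tcp_lip(ch(0,30,275),CY,-8); print(a,b,np.linalg.norm(b-a))
for f in ramp(25,6):
    P.append((a+(b-a)*f, tool(21.8+(CY-21.8)*f,-8)))
rows(P,1.0)
E
```

```text
[514.66740379 259.95492624 337.976     ] [553.16468652 -59.40090699 322.69610878] 322.03053282819695
[[1.0, [0.0, 0.0, -8.0], [0.0, -0.006, 0.0]], [1.0, [0.0, 0.0, -24.0], [0.0, -0.017, 0.0]], [1.0, [0.0, 0.0, -48.0], [0.0, -0.035, 0.0]], [1.0, [0.0, 0.0, -71.0], [0.0, -0.052, 0.0]], [1.0, [0.0, 0.0, -95.0], [0.0, -0.07, 0.0]]]
[[1.0, [-2.0, 0.0, -24.0], [0.0, -0.017, 0.0]], [1.0, [-3.0, 0.0, -47.0], [0.0, -0.035, 0.0]], [1.0, [-5.0, 0.0, -71.0], [0.0, -0.052, 0.0]], [1.0, [-6.0, 0.0, -87.0], [0.0, -0.064, 0.0]], [1.0, [-7.0, 0.0, -95.0], [0.0, -0.07, 0.0]]]
[[1.0, [-2.0, -1.0, 1.0], [0.0, 0.0, 0.003]], [1.0, [-7.0, -2.0, 2.0], [0.001, 0.0, 0.01]], [1.0, [-15.0, -4.0, 3.0], [0.003, 0.0, 0.02]], [1.0, [-25.0, -7.0, 5.0], [0.005, 0.0, 0.034]], [1.0, [-38.0, -10.0, 8.0], [0.007, 0.0, 0.05]]]
[[1.0, [-15.0, -4.0, 2.0], [0.003, 0.0, 0.021]], [1.0, [-31.0, -7.0, 5.0], [0.006, 0.0, 0.041]], [1.0, [-46.0, -10.0, 8.0], [0.009, 0.0, 0.061]], [1.0, [-62.0, -14.0, 11.0], [0.012, 0.0, 0.081]], [1.0, [-77.0, -17.0, 14.0], [0.014, 0.0, 0.102]]]
[[1.0, [-16.0, -2.0, 3.0], [0.003, 0.0, 0.02]], [1.0, [-32.0, -4.0, 6.0], [0.006, 0.0, 0.04]], [1.0, [-47.0, -5.0, 9.0], [0.009, 0.0, 0.061]], [1.0, [-63.0, -7.0, 12.0], [0.012, 0.0, 0.081]], [1.0, [-79.0, -9.0, 15.0], [0.015, 0.0, 0.101]]]
[[1.0, [-16.0, 0.0, 3.0], [0.003, 0.0, 0.02]], [1.0, [-31.0, 0.0, 6.0], [0.005, 0.0, 0.041]], [1.0, [-47.0, 0.0, 9.0], [0.008, 0.0, 0.061]], [1.0, [-63.0, 0.0, 12.0], [0.011, 0.0, 0.081]], [1.0, [-79.0, 0.0, 15.0], [0.014, 0.0, 0.101]]]
[[1.0, [-13.0, 1.0, 3.0], [0.002, 0.0, 0.017]], [1.0, [-24.0, 2.0, 5.0], [0.004, 0.0, 0.031]], [1.0, [-31.0, 3.0, 6.0], [0.006, 0.0, 0.041]], [1.0, [-37.0, 4.0, 7.0], [0.007, 0.0, 0.048]], [1.0, [-39.0, 4.0, 8.0], [0.007, 0.0, 0.051]]]
```

Call:
drive_tool --series '[[1,[0,0,-8],[0,-0.006,0]],[1,[0,0,-24],[0,-0.017,0]],[1,[0,0,-48],[0,-0.035,0]],[1,[0,0,-71],[0,-0.052,0]],[1,[0,0,-95],[0,-0.07,0]]]'

```text
time_s: 16.0
ee_pos: [514.0, 259.6, 242.8]
ee_rot: [-179.9, 4.1, 111.8]
force: [-0.4, 0.9, -3.1]
gripper_width: 13.6
```

Call:
drive_tool --series '[[1,[-2,0,-24],[0,-0.017,0]],[1,[-3,0,-47],[0,-0.035,0]],[1,[-5,0,-71],[0,-0.052,0]],[1,[-6,0,-87],[0,-0.064,0]],[1,[-7,0,-95],[0,-0.07,0]]]'

```text
time_s: 16.5
ee_pos: [514.7, 260.1, 339.1]
ee_rot: [179.9, 8.0, 111.8]
force: [-0.0, 0.2, -3.2]
gripper_width: 13.4
```

Call:
drive_tool --series '[[1,[-2,-1,1],[0,0,0.003]],[1,[-7,-2,2],[0.001,0,0.01]],[1,[-15,-4,3],[0.003,0,0.02]],[1,[-25,-7,5],[0.005,0,0.034]],[1,[-38,-10,8],[0.007,0,0.05]]]'

```text
time_s: 17.0
ee_pos: [519.8, 218.8, 335.0]
ee_rot: [-179.9, 8.0, 108.8]
force: [0.0, -0.8, -2.7]
gripper_width: 13.6
```

Call:
drive_tool --series '[[1,[-15,-4,2],[0.003,0,0.021]],[1,[-31,-7,5],[0.006,0,0.041]],[1,[-46,-10,8],[0.009,0,0.061]],[1,[-62,-14,11],[0.012,0,0.081]],[1,[-77,-17,14],[0.014,0,0.102]]]'

```text
time_s: 17.5
ee_pos: [529.2, 138.8, 332.5]
ee_rot: [180.0, 8.0, 102.9]
force: [0.2, 0.1, -2.7]
gripper_width: 14.0
```

Call:
drive_tool --series '[[1,[-16,-2,3],[0.003,0,0.02]],[1,[-32,-4,6],[0.006,0,0.04]],[1,[-47,-5,9],[0.009,0,0.061]],[1,[-63,-7,12],[0.012,0,0.081]],[1,[-79,-9,15],[0.015,0,0.101]]]'

```text
time_s: 18.0
ee_pos: [538.6, 58.9, 328.5]
ee_rot: [-180.0, 8.0, 97.0]
force: [0.4, 0.0, -3.2]
gripper_width: 13.7
```

Call:
drive_tool --series '[[1,[-16,0,3],[0.003,0,0.02]],[1,[-31,0,6],[0.005,0,0.041]],[1,[-47,0,9],[0.008,0,0.061]],[1,[-63,0,12],[0.011,0,0.081]],[1,[-79,0,15],[0.014,0,0.101]]]'

```text
time_s: 18.5
ee_pos: [548.5, -20.9, 324.7]
ee_rot: [-180.0, 8.0, 91.2]
force: [0.1, 0.0, -2.8]
gripper_width: 13.6
```

Call:
drive_tool --series '[[1,[-13,1,3],[0.002,0,0.017]],[1,[-24,2,5],[0.004,0,0.031]],[1,[-31,3,6],[0.006,0,0.041]],[1,[-37,4,7],[0.007,0,0.048]],[1,[-39,4,8],[0.007,0,0.051]]]'

```text
time_s: 19.0
ee_pos: [553.5, -59.6, 322.3]
ee_rot: [180.0, 8.0, 88.3]
force: [-0.2, 0.1, -2.5]
gripper_width: 13.9
```

```bash
python3 - <<'E'
from plan import *
s=env.state(); print(s['time_s'],s['ee_pos'],s['ee_rot'],s['force'],s['gripper_width'],s['qpos'],cmd()[0],cmd()[1].as_euler('xyz',degrees=True))
grab('side','s13'); zoom('s13',180,40,380,240,3,'s13z')
grab('top','t13'); zoom('t13',180,100,420,280,3,'t13z')
E
```

```text
19.0 [553.54812112 -59.55697875 322.33809501] [179.97432906   8.02114796  88.31242418] [-0.20505502  0.07174046 -2.50690382] 13.947520215476354 [ -2.50246856  13.82446894  81.00816833  -8.049874    85.07537534
 -90.13096807] [553.29275998 -59.15821154 322.34791012] [179.99614619   8.02122606  88.34953655]
```

View pics/s13z.png

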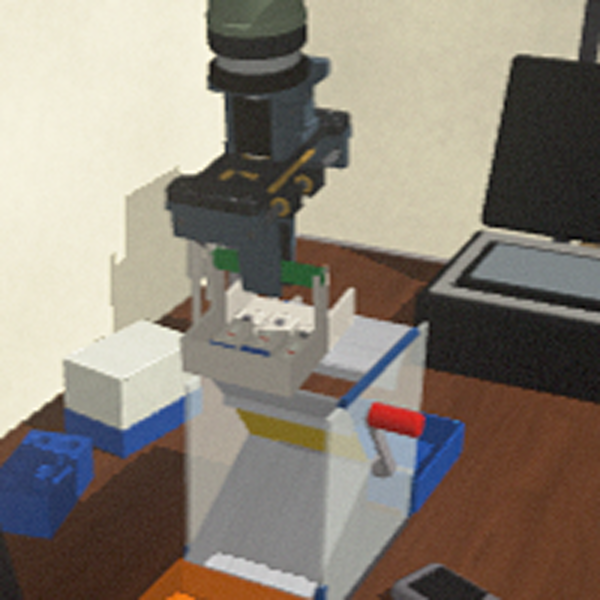

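View pics/t13z.png

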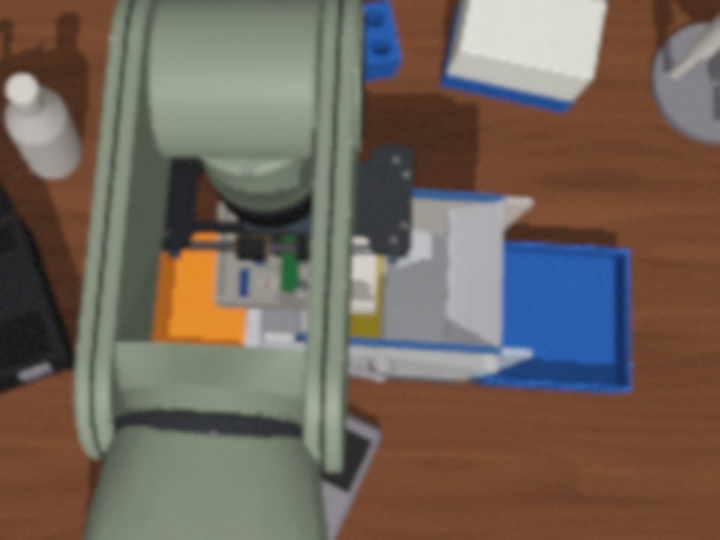

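```bash
python3 - <<'E'
from plan import *
f=load('s13'); p,r=cmd(); c=cad(CY,-8); o=p-c.apply([0,0,57.3])
for q in [(50,65,0),(-50,65,0),(50,65,32),(-50,65,32),(50,0,82),(-50,0,82)]:
    print(q,((proj(f,o+c.apply(q))[0]-[180,40])*3).round(0))
# pour
P=[]
l0=ch(0,30,275)
for f_ in ramp(10,3):
    P.append((tcp_lip(l0+np.array([0,0,-33])*f_,CY,-8+14*f_), tool(CY,-8+14*f_)))
for al in [8,10,12,14,16,18,20,22,24,26]: P.append((tcp_lip(ch(0,30,242),CY,al),tool(CY,al)))
rows(P,1.0)
E
```

```text
(50, 65, 0) [182. 371.]
(-50, 65, 0) [291. 397.]
(50, 65, 32) [179. 338.]
(-50, 65, 32) [290. 363.]
(50, 0, 82) [213. 248.]
(-50, 0, 82) [323. 270.]
[[1.0, [-1.0, 0.0, 0.0], [0.0, 0.011, 0.0]], [1.0, [-1.0, 0.0, 2.0], [0.0, 0.031, 0.0]], [1.0, [-3.0, 0.0, 4.0], [0.0, 0.061, 0.0]], [1.0, [-4.0, 0.0, 6.0], [0.0, 0.092, 0.0]], [1.0, [-5.0, 0.0, 9.0], [0.0, 0.123, 0.0]]]
[[1.0, [-2.0, 0.0, 2.0], [0.0, 0.03, 0.0]], [1.0, [-4.0, 0.0, 4.0], [0.0, 0.061, 0.0]], [1.0, [-6.0, 0.0, 6.0], [0.0, 0.091, 0.0]], [1.0, [-7.0, 0.0, 8.0], [0.0, 0.112, 0.0]], [1.0, [-8.0, 0.0, 8.0], [0.0, 0.122, 0.0]]]
[[1.0, [-2.0, 0.0, -2.0], [0.0, 0.035, 0.0]], [1.0, [-4.0, 0.0, -4.0], [0.0, 0.07, 0.0]], [1.0, [-6.0, 0.0, -6.0], [0.0, 0.104, 0.0]], [1.0, [-8.0, 0.0, -8.0], [0.0, 0.139, 0.0]], [1.0, [-11.0, 0.0, -10.0], [0.0, 0.174, 0.0]]]
[[1.0, [-2.0, 0.0, -2.0], [0.0, 0.035, 0.0]], [1.0, [-4.0, 0.0, -4.0], [0.0, 0.07, 0.0]], [1.0, [-6.0, 0.0, -6.0], [0.0, 0.105, 0.0]], [1.0, [-8.0, 0.0, -8.0], [0.0, 0.14, 0.0]], [1.0, [-11.0, 0.0, -10.0], [0.0, 0.175, 0.0]]]
```

Call:
drive_tool --series '[[1,[-1,0,0],[0,0.011,0]],[1,[-1,0,2],[0,0.031,0]],[1,[-3,0,4],[0,0.061,0]],[1,[-4,0,6],[0,0.092,0]],[1,[-5,0,9],[0,0.123,0]]]'

```text
time_s: 19.6
ee_pos: [553.2, -65.3, 314.2]
ee_rot: [180.0, 0.9, 88.4]
force: [-0.1, -0.0, -3.1]
gripper_width: 13.8
```

Call:
drive_tool --series '[[1,[-2,0,2],[0,0.03,0]],[1,[-4,0,4],[0,0.061,0]],[1,[-6,0,6],[0,0.091,0]],[1,[-7,0,8],[0,0.112,0]],[1,[-8,0,8],[0,0.122,0]]]'

```text
time_s: 20.1
ee_pos: [552.7, -74.0, 305.8]
ee_rot: [-180.0, -6.1, 88.3]
force: [0.3, -0.7, -3.3]
gripper_width: 13.5
```

Call:
drive_tool --series '[[1,[-2,0,-2],[0,0.035,0]],[1,[-4,0,-4],[0,0.07,0]],[1,[-6,0,-6],[0,0.104,0]],[1,[-8,0,-8],[0,0.139,0]],[1,[-11,0,-10],[0,0.174,0]]]'

```text
time_s: 20.6
ee_pos: [552.6, -85.5, 315.3]
ee_rot: [180.0, -16.0, 88.4]
force: [0.5, 0.0, -3.4]
gripper_width: 13.8
```

Call:
drive_tool --series '[[1,[-2,0,-2],[0,0.035,0]],[1,[-4,0,-4],[0,0.07,0]],[1,[-6,0,-6],[0,0.105,0]],[1,[-8,0,-8],[0,0.14,0]],[1,[-11,0,-10],[0,0.175,0]]]'

```text
time_s: 21.1
ee_pos: [552.2, -98.9, 321.8]
ee_rot: [180.0, -26.1, 88.4]
force: [-0.3, 0.3, -2.8]
gripper_width: 13.4
```

```bash
python3 - <<'E'
from plan import *
s=env.state(); print(s['time_s'],s['ee_pos'],s['ee_rot'],s['force'],s['gripper_width'],s['qpos'],cmd()[0])
grab('side','s14'); zoom('s14',180,40,380,240,3,'s14z')
P=[(tcp_lip(ch(0,30,242),CY,al),tool(CY,al)) for al in [28,31,34,37,40,43,46,49,52,55]]
rows(P,1.0)
E
```

```text
21.1 [552.22118768 -98.91583251 321.82089118] [179.96759509 -26.13715192  88.38217418] [-0.27695575  0.29710877 -2.79715973] 13.354422453111512 [ -25.34028215   18.7505813    78.48672654   23.84788952   93.56622472
 -114.49346813] [552.15095091 -98.79965307 321.64672535]
[[1.0, [-2.0, 0.0, -2.0], [0.0, 0.035, 0.0]], [1.0, [-5.0, 0.0, -6.0], [0.0, 0.087, 0.0]], [1.0, [-8.0, 0.0, -9.0], [0.0, 0.139, 0.0]], [1.0, [-12.0, 0.0, -12.0], [0.0, 0.192, 0.0]], [1.0, [-15.0, 0.0, -14.0], [0.0, 0.244, 0.0]]]
[[1.0, [-3.0, 0.0, -4.0], [0.0, 0.052, 0.0]], [1.0, [-7.0, 0.0, -7.0], [0.0, 0.105, 0.0]], [1.0, [-10.0, 0.0, -10.0], [0.0, 0.157, 0.0]], [1.0, [-14.0, 0.0, -13.0], [0.0, 0.21, 0.0]], [1.0, [-17.0, 0.0, -15.0], [0.0, 0.262, 0.0]]]
```

View pics/s14z.png

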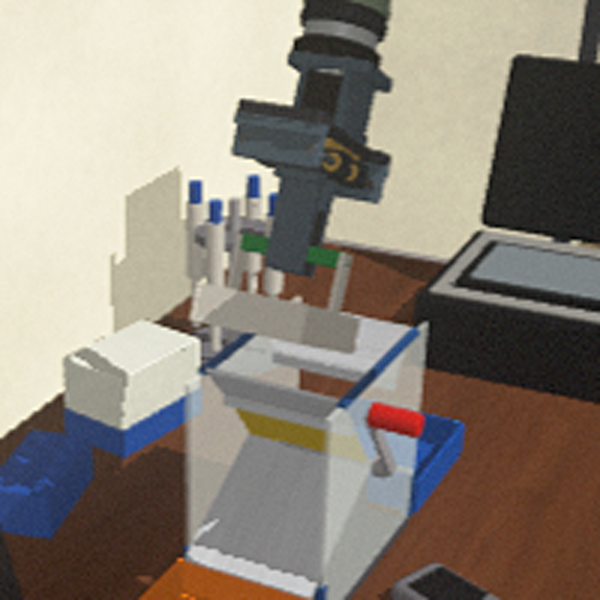

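Call:
drive_tool --series '[[1,[-2,0,-2],[0,0.035,0]],[1,[-5,0,-6],[0,0.087,0]],[1,[-8,0,-9],[0,0.139,0]],[1,[-12,0,-12],[0,0.192,0]],[1,[-15,0,-14],[0,0.244,0]]]'

```text
time_s: 21.65
ee_pos: [551.8, -119.0, 328.0]
ee_rot: [179.9, -40.1, 88.4]
force: [0.3, -0.1, -2.5]
gripper_width: 13.5
```

Call:
drive_tool --series '[[1,[-3,0,-4],[0,0.052,0]],[1,[-7,0,-7],[0,0.105,0]],[1,[-10,0,-10],[0,0.157,0]],[1,[-14,0,-13],[0,0.21,0]],[1,[-17,0,-15],[0,0.262,0]]]'

```text
time_s: 22.15
ee_pos: [551.2, -141.9, 328.3]
ee_rot: [179.9, -55.1, 88.4]
force: [0.1, 0.1, -2.5]
gripper_width: 13.9
```

```bash
python3 - <<'E'
from plan import *
s=env.state(); print(s['time_s'],s['ee_pos'],s['ee_rot'],s['force'],s['gripper_width'],s['qpos'],cmd()[0])
grab('side','s15'); zoom('s15',180,40,380,240,3,'s15z')
grab('top','t15'); zoom('t15',205,120,405,270,4,'t15z')
E
```

```text
22.15 [ 551.23679    -141.9007049   328.25656915] [179.85385902 -55.10722241  88.43063728] [ 0.05049389  0.07527535 -2.51993142] 13.888725540686538 [ -38.49937697   29.29057196   76.27433328   43.90715701  108.61988044
 -125.56565699] [ 550.93301866 -141.06701995  328.21619554]
```

View pics/s15z.png

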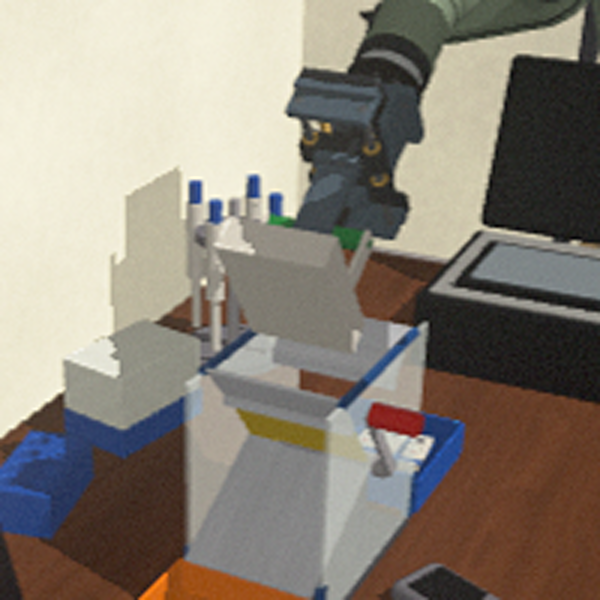

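View pics/t15z.png

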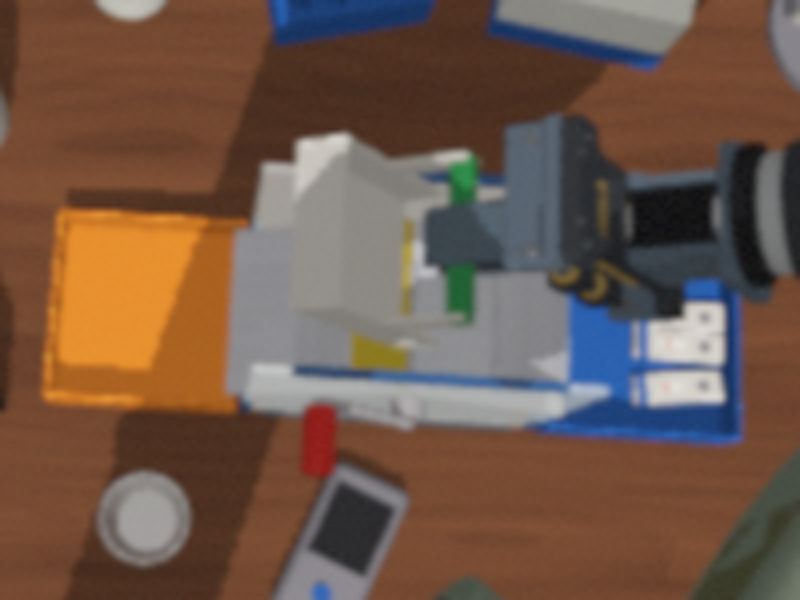

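```bash
python3 - <<'E'
from plan import *
P=[]
for k in range(1,11):
    f=k/10; P.append((tcp_lip(ch(0,30,242+45*f),CY,55*(1-f)),tool(CY,55*(1-f))))
a=P[-1][0]; b=np.array([514.7,260,340])
for f in ramp(15,4): P.append((a+(b-a)*f,tool(CY+(21.8-CY)*f,0)))
rows(P,1.0)
E
```

```text
[[1.0, [9.0, 0.0, 4.0], [0.0, -0.096, 0.0]], [1.0, [17.0, 0.0, 8.0], [0.0, -0.192, 0.0]], [1.0, [24.0, 0.0, 13.0], [0.0, -0.288, 0.0]], [1.0, [31.0, 0.0, 18.0], [0.0, -0.384, 0.0]], [1.0, [37.0, 0.0, 23.0], [0.0, -0.48, 0.0]]]
[[1.0, [8.0, 0.0, 3.0], [0.0, -0.096, 0.0]], [1.0, [14.0, 0.0, 6.0], [0.0, -0.192, 0.0]], [1.0, [20.0, 0.0, 9.0], [0.0, -0.288, 0.0]], [1.0, [25.0, 0.0, 13.0], [0.0, -0.384, 0.0]], [1.0, [30.0, 0.0, 17.0], [0.0, -0.48, 0.0]]]
[[1.0, [7.0, -1.0, 0.0], [0.0, 0.0, -0.008]], [1.0, [20.0, -3.0, 0.0], [0.0, 0.0, -0.025]], [1.0, [41.0, -6.0, 0.0], [0.0, 0.0, -0.051]], [1.0, [68.0, -10.0, 1.0], [0.0, 0.0, -0.085]], [1.0, [95.0, -14.0, 1.0], [0.0, 0.0, -0.119]]]
[[1.0, [27.0, -1.0, 0.0], [0.0, 0.0, -0.034]], [1.0, [55.0, -1.0, 1.0], [0.0, 0.0, -0.068]], [1.0, [82.0, -2.0, 1.0], [0.0, 0.0, -0.103]], [1.0, [109.0, -3.0, 1.0], [0.0, 0.0, -0.137]], [1.0, [137.0, -4.0, 2.0], [0.0, 0.0, -0.171]]]
[[1.0, [27.0, 4.0, 0.0], [0.0, 0.0, -0.034]], [1.0, [54.0, 8.0, 1.0], [0.0, 0.0, -0.068]], [1.0, [74.0, 11.0, 1.0], [0.0, 0.0, -0.094]], [1.0, [88.0, 13.0, 1.0], [0.0, 0.0, -0.111]], [1.0, [95.0, 14.0, 1.0], [0.0, 0.0, -0.119]]]
```

Call:
drive_tool --series '[[1,[9,0,4],[0,-0.096,0]],[1,[17,0,8],[0,-0.192,0]],[1,[24,0,13],[0,-0.288,0]],[1,[31,0,18],[0,-0.384,0]],[1,[37,0,23],[0,-0.48,0]]]'

```text
time_s: 22.75
ee_pos: [552.2, -100.5, 346.9]
ee_rot: [179.8, -27.2, 88.5]
force: [-0.1, -0.0, -2.7]
gripper_width: 13.5
```

Call:
drive_tool --series '[[1,[8,0,3],[0,-0.096,0]],[1,[14,0,6],[0,-0.192,0]],[1,[20,0,9],[0,-0.288,0]],[1,[25,0,13],[0,-0.384,0]],[1,[30,0,17],[0,-0.48,0]]]'

```text
time_s: 23.25
ee_pos: [552.9, -65.5, 345.6]
ee_rot: [179.8, 0.2, 88.4]
force: [0.3, -0.8, -1.0]
gripper_width: 13.7
```

```bash
python3 - <<'E'
from plan import *
s=env.state(); print(s['time_s'],s['ee_pos'],s['ee_rot'],s['force'],s['gripper_width'])
grab('side','s16'); zoom('s16',180,40,380,240,3,'s16z')
grab('top','t16'); zoom('t16',205,120,405,270,4,'t16z')
E
```

```text
23.25 [552.85440799 -65.51593467 345.57770083] [1.79843669e+02 1.58350854e-01 8.83821789e+01] [ 0.25873757 -0.77480743 -1.0363672 ] 13.749528503739935
```

View pics/s16z.png

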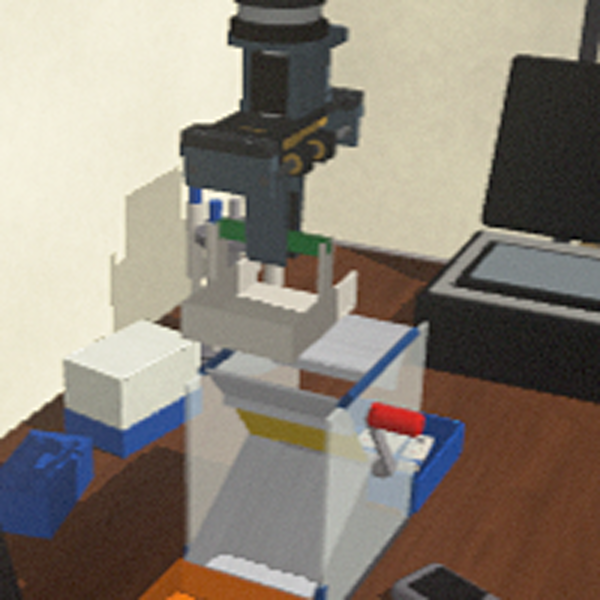

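View pics/t16z.png

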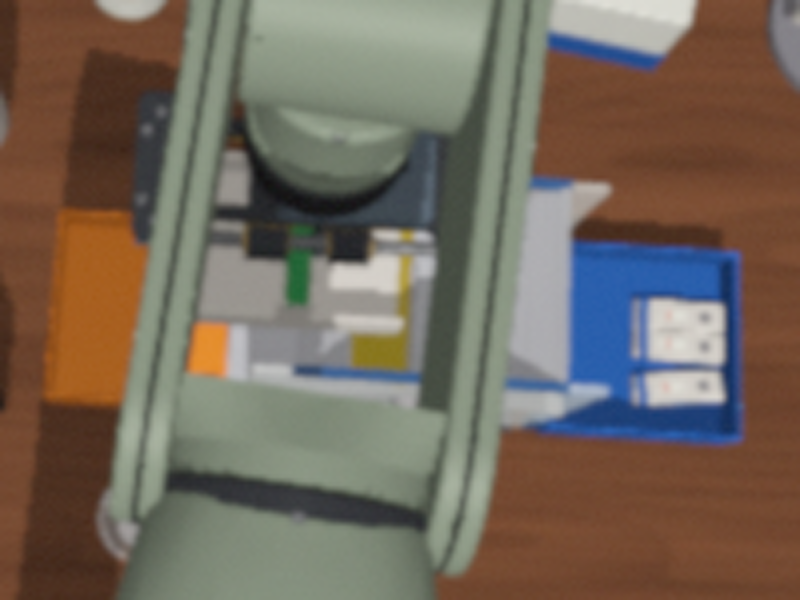

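Three cassettes lie in the blue tray (zoom pixels (690,313), (690,347), (685,388)), the caddy is empty, and the lever is still over. Next I return the caddy.

Call:
drive_tool --series '[[1,[7,-1,0],[0,0,-0.008]],[1,[20,-3,0],[0,0,-0.025]],[1,[41,-6,0],[0,0,-0.051]],[1,[68,-10,1],[0,0,-0.085]],[1,[95,-14,1],[0,0,-0.119]]]'

```text
time_s: 23.85
ee_pos: [541.4, 29.4, 342.8]
ee_rot: [-180.0, -0.1, 95.2]
force: [0.3, -0.3, -2.3]
gripper_width: 13.5
```

Call:
drive_tool --series '[[1,[27,-1,0],[0,0,-0.034]],[1,[55,-1,1],[0,0,-0.068]],[1,[82,-2,1],[0,0,-0.103]],[1,[109,-3,1],[0,0,-0.137]],[1,[137,-4,2],[0,0,-0.171]]]'

```text
time_s: 24.35
ee_pos: [525.2, 165.7, 341.1]
ee_rot: [-180.0, -0.1, 105.0]
force: [0.6, -1.3, -2.4]
gripper_width: 13.8
```

Call:
drive_tool --series '[[1,[27,4,0],[0,0,-0.034]],[1,[54,8,1],[0,0,-0.068]],[1,[74,11,1],[0,0,-0.094]],[1,[88,13,1],[0,0,-0.111]],[1,[95,14,1],[0,0,-0.119]]]'

```text
time_s: 24.85
ee_pos: [514.3, 261.0, 339.8]
ee_rot: [-180.0, -0.0, 111.8]
force: [0.4, -0.3, -2.4]
gripper_width: 13.5
```

```bash
python3 - <<'E'
from plan import *
s=env.state(); print(s['time_s'],s['ee_pos'],s['ee_rot'],s['force'],s['gripper_width'],cmd()[0],cmd()[1].as_euler('xyz',degrees=True))
grab('side','s17'); zoom('s17',130,80,330,280,3,'s17z')
rows(path([((514.7,260,160),tool(21.8,0),6),((514.7,260,125),tool(21.8,0),4)]),1.0)
E
```

```text
24.85 [514.32946938 261.03607137 339.82550354] [-1.79968885e+02 -3.04708480e-02  1.11835006e+02] [ 0.43240544 -0.28707481 -2.35156824] 13.503669955178669 [514.48617112 260.26320975 340.10786768] [1.79996426e+02 1.34968268e-03 1.11784048e+02]
[[1.0, [0.0, 0.0, 30.0], [0.0, 0.0, 0.0]], [1.0, [0.0, 0.0, 60.0], [0.0, 0.0, 0.0]], [1.0, [0.0, 0.0, 90.0], [0.0, 0.0, 0.0]], [1.0, [0.0, 0.0, 120.0], [0.0, 0.0, 0.0]], [1.0, [0.0, 0.0, 150.0], [0.0, 0.0, 0.0]]]
[[1.0, [0.0, 0.0, 30.0], [0.0, 0.0, 0.0]], [1.0, [0.0, 0.0, 39.0], [0.0, 0.0, 0.0]], [1.0, [0.0, 0.0, 48.0], [0.0, 0.0, 0.0]], [1.0, [0.0, 0.0, 56.0], [0.0, 0.0, 0.0]], [1.0, [0.0, 0.0, 65.0], [0.0, 0.0, 0.0]]]
```

View pics/s17z.png

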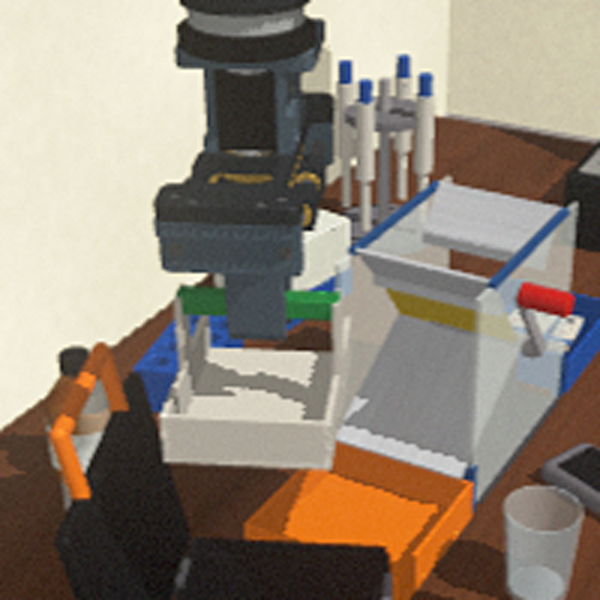

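Call:
drive_tool --series '[[1,[0,0,30],[0,0,0]],[1,[0,0,60],[0,0,0]],[1,[0,0,90],[0,0,0]],[1,[0,0,120],[0,0,0]],[1,[0,0,150],[0,0,0]]]'

```text
time_s: 25.4
ee_pos: [514.7, 259.1, 189.2]
ee_rot: [180.0, 0.0, 111.7]
force: [-0.0, 0.5, -3.0]
gripper_width: 13.7
```

Call:
drive_tool --series '[[1,[0,0,30],[0,0,0]],[1,[0,0,39],[0,0,0]],[1,[0,0,48],[0,0,0]],[1,[0,0,56],[0,0,0]],[1,[0,0,65],[0,0,0]]]'

```text
time_s: 25.9
ee_pos: [515.5, 260.6, 125.9]
ee_rot: [179.8, -0.0, 111.8]
force: [0.4, 0.2, -1.4]
gripper_width: 13.4
```

Call:
drive_tool --series '[[1,[0,0,15],[0,0,0]],[1,[0,0,30],[0,0,0]],[1,[0,0,42],[0,0,0]],[1,[0,0,52],[0,0,0]],[1,[0,0,57],[0,0,0]]]'

```text
time_s: 26.4
ee_pos: [514.3, 260.2, 67.3]
ee_rot: [-180.0, 0.0, 111.8]
force: [-0.3, -0.1, -1.8]
gripper_width: 13.8
```

```bash
python3 - <<'E'
from plan import *
p,r=cmd(); save(p+r.apply([0,0,57]),r); print(cmd()[0])
s=env.state(); print(s['time_s'],s['ee_pos'],s['force'])
grab('side','s18'); zoom('s18',130,190,290,350,4,'s18z')
E
```

```text
[514.5043048  260.26355677  68.10786828]
26.4 [514.33318664 260.16763197  67.28029003] [-0.34574676 -0.10481219 -1.75414292]
```

View pics/s18z.png

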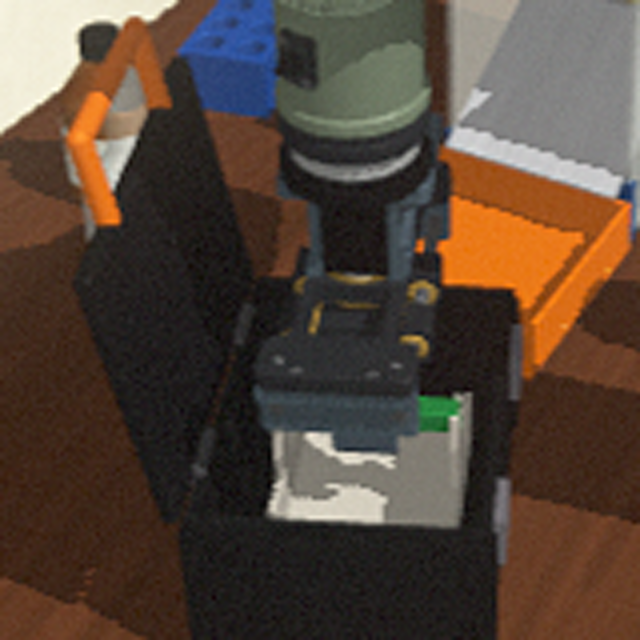

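Lower the last ~4 mm slowly, watching the force.

Call:
drive_tool --series '[[1,[0,0,1],[0,0,0]],[1,[0,0,2],[0,0,0]],[1,[0,0,3],[0,0,0]],[1,[0,0,4],[0,0,0]],[1,[0,0,4],[0,0,0]]]'

```text
time_s: 26.95
ee_pos: [514.5, 260.3, 64.1]
ee_rot: [180.0, 0.0, 111.8]
force: [-0.3, 0.0, -2.9]
gripper_width: 13.9
```

Call:
drive_tool --series '[[1,[0,0,1],[0,0,0]],[1,[0,0,1],[0,0,0]],[1,[0,0,2],[0,0,0]],[1,[0,0,2],[0,0,0]],[1,[0,0,2],[0,0,0]]]'

```text
time_s: 27.45
ee_pos: [514.6, 260.3, 62.9]
ee_rot: [180.0, 0.0, 111.8]
force: [-2.6, -1.0, 6.2]
gripper_width: 13.9
```

Call:
drive_tool --series '[[0.6,[0,0,0],[0,0,0]],[0.5,[0,0,0],[0,0,0]],[0.4,[0,0,0],[0,0,0]],[0.4,[0,0,0],[0,0,0]],[0.4,[0,0,0],[0,0,0]]]'

```text
time_s: 27.95
ee_pos: [514.5, 260.3, 61.9]
ee_rot: [-180.0, 0.0, 111.8]
force: [0.9, 0.8, -0.5]
gripper_width: 50.7
```

Call:
drive_tool --series '[[0.4,[0,0,-10],[0,0,0]],[0.4,[0,0,-30],[0,0,0]],[0.4,[0,0,-60],[0,0,0]],[0.4,[0,0,-100],[0,0,0]],[0.4,[0,0,-140],[0,0,0]]]'

```text
time_s: 28.45
ee_pos: [514.2, 260.1, 204.0]
ee_rot: [180.0, 0.0, 111.8]
force: [1.0, -0.3, 0.4]
gripper_width: 54.9
```

Call:
drive_tool --series '[[0.4,[0,0,-40],[0,0,0]],[0.4,[-10,-30,-80],[0,0,0]],[0.4,[-25,-70,-100],[0,0,0]],[0.4,[-45,-110,-100],[0,0,0]],[0.4,[-70,-150,-100],[0,0,0]]]'

```text
time_s: 28.95
ee_pos: [400.1, 138.9, 303.6]
ee_rot: [179.8, 0.0, 111.9]
force: [-0.5, -1.5, 0.7]
gripper_width: 54.5
```

```bash
python3 - <<'E'
from plan import *
s=env.state(); print(s['time_s'],s['ee_pos'],s['force'],s['gripper_width'])
grab('side','s19'); zoom('s19',130,80,380,350,2.2,'s19z')
grab('top','t19'); zoom('t19',110,120,410,300,2.6,'t19z')
E
```

```text
28.95 [400.07096862 138.92098126 303.56998285] [-0.49305856 -1.45493308  0.69840691] 54.45112223145349
```

View pics/s19z.png

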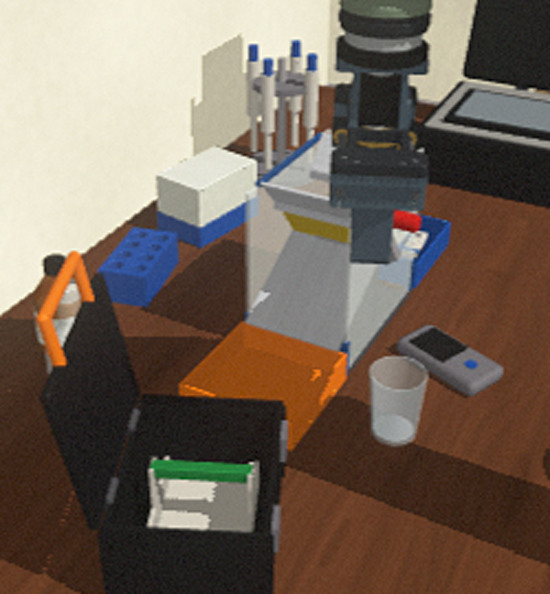

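View pics/t19z.png

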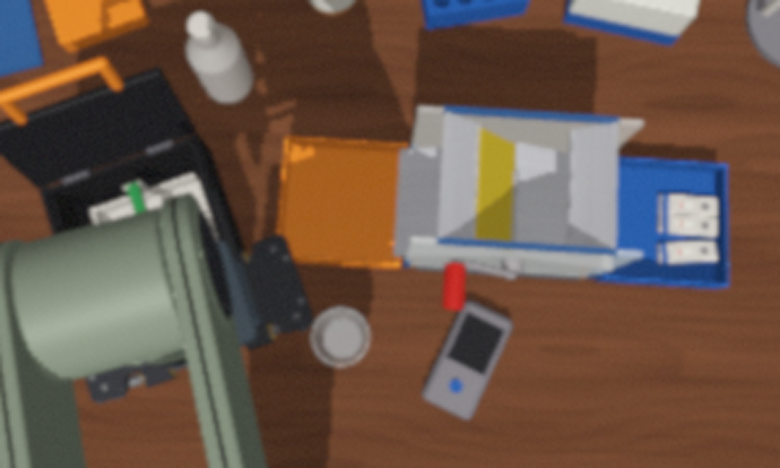

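Call:
drive_tool --series '[[0.4,[0,0,0],[0,0,0]],[0.4,[0,0,0],[0,0,0]],[0.4,[0,0,0],[0,0,0]],[0.4,[0,0,0],[0,0,0]],[0.4,[0,0,0],[0,0,0]]]'

```text
time_s: 29.55
ee_pos: [401.6, 140.1, 301.7]
ee_rot: [-180.0, 0.0, 111.8]
force: [0.9, 0.2, 1.1]
gripper_width: 54.9
```

```bash
python3 - <<'E'
from h import *
s=env.state(); print(s['time_s'],s['force']); print(env.job_done())
E
```

```text
29.55 [0.88601609 0.2030143  1.13647218]
the job is handed in; nothing more can be done
None
```

The job is finished and handed in after about 29.6 s. I opened the lid onto its stop and pushed the lever home with shut fingers. All three cassettes went through the hopper into the blue tray, and the empty caddy is back upright in the case.

- **Lever:** the side view put the flap at about 0.65 rad, at its stop. The highest reading while pushing was about 9 N, against the 45 N limit.
- **Trays:** the last pictures show three cassettes in the blue tray and none in the orange one.
- **Case and caddy:** the lid stayed open and the caddy stands upright in the case. At touchdown the contact force was about 6 N.
- **Everything else:** the bottle, beaker and meter are where they were, and the gripper is clear of everything.

No check failed. Two readings varied slightly. The grip bar's place along its length came out 2 to 3 mm apart in two views. The measured tool position was also several mm off the commanded one just after moves. Both were well within the clearances.

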